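# Unload and sort the combs from the steriliser

### The job

The combs are clean: pull the steriliser's cover all the way down, slide every comb up out of its slot, and stand them teeth down in the trays, wide-tooth combs in the longer tray and fine-tooth combs in the shorter one. When all the combs are in their trays, push the cover fully shut again. Leave the other things on the chest where they are.

Things in the scene. Friction and masses are not known exactly. Their poses are not given: they have to be found in the camera images.
- steriliser: white and clear plastic steriliser box, fixed, 136 (x) x 310 (y) x 138 mm high, origin at the centre of its underside, front to its own -x. Clear side walls (inner faces 294 mm apart) and back wall up to 138 mm. Inside, a rack of six slots along x, 11 mm wide, 36 mm deep, at y = -105, -63, -21, 21, 63, 105 mm; slot floors 12 mm, rack top 48 mm above the origin
- cover (a joint): angle of the steriliser's clear plastic L-shaped cover (front panel 134 mm high plus top panel 137 mm deep, 312 mm wide), hinged along the box's bottom front edge; 0 = fully shut, 1.3 rad = pulled all the way forward and down towards the box's -x. Stiff hinge: it stays where it is left, and takes 2 to 4 N at the bar
- cover_bar (a point): middle of the cover's steel handle bar: round bar 10 mm thick, 110 mm long along the box's y, standing 40 mm clear of the cover's top panel (bar axis); when shut it is 75 mm behind and 172 mm above the hinge line
- cover_hinge (a point): middle of the cover's hinge line (which runs along the box's y), 68 mm in front of the box's centre and 14 mm above its underside
- wide_comb1: wide-tooth black afro comb, 8 mm thick (y), 115 mm tall (z), six fat teeth 90 mm across (x) from z 0 to 73 mm, and a grip 50 mm across from 73 to 115 mm; origin at the middle of the tooth tips; starts teeth down in a slot of the rack. May be absent
- wide_comb2: wide-tooth black afro comb, 8 mm thick (y), 115 mm tall (z), six fat teeth 90 mm across (x) from z 0 to 73 mm, and a grip 50 mm across from 73 to 115 mm; origin at the middle of the tooth tips; starts teeth down in a slot of the rack. May be absent
- wide_comb3: wide-tooth black afro comb, 8 mm thick (y), 115 mm tall (z), six fat teeth 90 mm across (x) from z 0 to 73 mm, and a grip 50 mm across from 73 to 115 mm; origin at the middle of the tooth tips; starts teeth down in a slot of the rack. May be absent
- fine_comb1: fine-tooth black comb, 8 mm thick (y), 115 mm tall (z), 60 mm across (x) all the way up, fifteen thin teeth from z 0 to 73 mm, plain grip from 73 to 115 mm; origin at the middle of the tooth tips; starts teeth down in a slot of the rack. May be absent
- fine_comb2: fine-tooth black comb, 8 mm thick (y), 115 mm tall (z), 60 mm across (x) all the way up, fifteen thin teeth from z 0 to 73 mm, plain grip from 73 to 115 mm; origin at the middle of the tooth tips; starts teeth down in a slot of the rack. May be absent
- fine_comb3: fine-tooth black comb, 8 mm thick (y), 115 mm tall (z), 60 mm across (x) all the way up, fifteen thin teeth from z 0 to 73 mm, plain grip from 73 to 115 mm; origin at the middle of the tooth tips; starts teeth down in a slot of the rack. May be absent
- long_tray: loose open wooden tray, the longer one, 130 (x) x 86 (y) x 70 mm high, walls and floor 5 mm, origin at the centre of its underside
- short_tray: loose open wooden tray, the shorter one, 90 (x) x 86 (y) x 70 mm high, walls and floor 5 mm, origin at the centre of its underside
- cream_jar: closed jar of hair cream, 65 mm tall, 72 mm across; origin on its underside; a bystander, to be left where it is
- spray_bottle: spray bottle with lever trigger, 179 mm tall, 64 mm across; origin on its underside; a bystander, to be left where it is
- oil_bottle: amber oil bottle, 130 mm tall, 48 mm across; origin on its underside; a bystander, to be left where it is
- clipper_guard: small steel clipper guard, 45 x 30 x 22 mm; origin on its underside; a bystander, to be left where it is
- hair_brush: hair brush lying flat; origin on its underside; a bystander, to be left where it is
Not all that is in view belongs to the job. What is shaped like the short_tray but green or pink is not meant.

How it is judged:
On the way, in this order (a step that is already met when the one before it is completed fails the run):
1. the cover is pulled all the way down (value of joint cover above 1.1 rad), for 0.2 s.
2. every comb stands in its tray, with the cover still down (x of wide_comb1 in the frame of long_tray between -0.06 and 0.06 m and y of wide_comb1 in the frame of long_tray between -0.038 and 0.038 m and z of wide_comb1 in the frame of long_tray between -0.005 and 0.05 m and angle between each of wide_comb1, wide_comb2, wide_comb3, fine_comb1, fine_comb2, fine_comb3's own z axis and vertical below 1 rad and x of wide_comb2 in the frame of long_tray between -0.06 and 0.06 m and y of wide_comb2 in the frame of long_tray between -0.038 and 0.038 m and z of wide_comb2 in the frame of long_tray between -0.005 and 0.05 m and x of wide_comb3 in the frame of long_tray between -0.06 and 0.06 m and y of wide_comb3 in the frame of long_tray between -0.038 and 0.038 m and z of wide_comb3 in the frame of long_tray between -0.005 and 0.05 m and x of fine_comb1 in the frame of short_tray between -0.04 and 0.04 m and y of fine_comb1 in the frame of short_tray between -0.038 and 0.038 m and z of fine_comb1 in the frame of short_tray between -0.005 and 0.05 m and x of fine_comb2 in the frame of short_tray between -0.04 and 0.04 m and y of fine_comb2 in the frame of short_tray between -0.038 and 0.038 m and z of fine_comb2 in the frame of short_tray between -0.005 and 0.05 m and x of fine_comb3 in the frame of short_tray between -0.04 and 0.04 m and y of fine_comb3 in the frame of short_tray between -0.038 and 0.038 m and z of fine_comb3 in the frame of short_tray between -0.005 and 0.05 m and value of joint cover above 0.5 rad), for 0.2 s.
At the end, for the whole second after the job is handed in: the cover is shut to within 0.06 rad; every wide-tooth comb has its tooth tips inside the long tray and every fine-tooth comb inside the short tray (tips less than 50 mm above the tray's underside, leaning less than 1 rad from upright), all at rest, the trays upright (value of joint cover below 0.06 rad and x of wide_comb1 in the frame of long_tray between -0.06 and 0.06 m and y of wide_comb1 in the frame of long_tray between -0.038 and 0.038 m and z of wide_comb1 in the frame of long_tray between -0.005 and 0.05 m and angle between each of wide_comb1, wide_comb2, wide_comb3, fine_comb1, fine_comb2, fine_comb3's own z axis and vertical below 1 rad and x of wide_comb2 in the frame of long_tray between -0.06 and 0.06 m and y of wide_comb2 in the frame of long_tray between -0.038 and 0.038 m and z of wide_comb2 in the frame of long_tray between -0.005 and 0.05 m and x of wide_comb3 in the frame of long_tray between -0.06 and 0.06 m and y of wide_comb3 in the frame of long_tray between -0.038 and 0.038 m and z of wide_comb3 in the frame of long_tray between -0.005 and 0.05 m and x of fine_comb1 in the frame of short_tray between -0.04 and 0.04 m and y of fine_comb1 in the frame of short_tray between -0.038 and 0.038 m and z of fine_comb1 in the frame of short_tray between -0.005 and 0.05 m and x of fine_comb2 in the frame of short_tray between -0.04 and 0.04 m and y of fine_comb2 in the frame of short_tray between -0.038 and 0.038 m and z of fine_comb2 in the frame of short_tray between -0.005 and 0.05 m and x of fine_comb3 in the frame of short_tray between -0.04 and 0.04 m and y of fine_comb3 in the frame of short_tray between -0.038 and 0.038 m and z of fine_comb3 in the frame of short_tray between -0.005 and 0.05 m and linear speed of each of wide_comb1, wide_comb2, wide_comb3, fine_comb1, fine_comb2, fine_comb3 below 0.03 m/s and angle between each of long_tray, short_tray's own z axis and vertical below 0.15 rad); the robot touches nothing.
It fails at once if one of the other things on the chest is moved more than 4 cm (distance of any of cream_jar, spray_bottle, oil_bottle, clipper_guard, hair_brush from where it was at the start of the episode above 0.04 m).
Of wide_comb1, wide_comb2, wide_comb3, fine_comb1, fine_comb2, fine_comb3 only 4 to 6 are there at a start; the rules pass over those that are not, and their reading is None.
At some moment in a run one of long_tray, short_tray may be knocked a few centimetres aside while the robot is not near it.
It also fails if it takes over 210 s, if anything falls off the work surface, if the arm or the gripper's body presses on something with over 40 N, if the wrist force passes 120 N, or if a joint passes its speed limit or range.

### The arm

A 6-joint arm with a two-finger parallel gripper is mounted at the origin on the work surface. World frame = base frame: x ahead of the robot, y to its left, z up, the work surface at z = 0. Lengths are in m, angles in rad, forces in N, time in s.
With the tool pointing down it reaches from about 0.425 to 0.95 m from the base axis. Payload 3.5 kg.
Tool frame: the origin (TCP) lies on the centre line of the jaws, within the pads' length; the fingertips stand 19 mm ahead of it and the grasp point (between the pads) is the TCP; z points along the fingers, y is the line along which they close (so a half turn about z gives the same grasp; the last joint's range is limited). The gripper opens to 85 mm and grips with 20 to 120 N. Pads are 22 mm wide; open, the fingers measure 114 mm over their backs; the gripper's body (76 mm by 85 mm) begins 54 mm behind the grasp point. The pads swing forward as they close: fully open they stand 13 mm farther back than shut.
Start: joints at [1.162, 0.286, 1.577, -0, 1.279, -0.15], TCP at [0.173, 0.653, 0.22] pointing down, gripper open.
Joint ranges: [-2.77, 2.77], [-0.9, 2.22], [0.21, 2.48], [-1.53, 4.67], [0.24, 2.81], [-2.84, 2.84]. Speed limits (rad/s): [2.79, 2.79, 3.14, 3.14, 3.14, 3.14].

### API

Orientations are given as a unit quaternion [x, y, z, w].
In Python, from plant import ctrl, imaging gives the robot as it stands. The module is installed in compiled form; this text tells all that it offers.
- The arm moves only by the shell command python3 -m handwheel 'ROWS' [OPENING] [FORCE]. ROWS is JSON, one flat list of numbers, 6 for each row, row after row: the shift along the world's x, y, z in units of 150 mm (1.0 is 150 mm), then the turn, a rotation vector about the world's x, y, z in units of 90 degrees (1.0 is 90 degrees). In form: [tx, ty, tz, rx, ry, rz, tx, ty, tz, rx, ry, rz, ...]. A call has 1 to 5 rows; each row shifts and turns the commanded pose from where the row before left it; what a row does not reach is not made up. A row lasts 1/12 s, in which the tool goes at most 41.7 mm and 7.16 degrees, less where a joint would pass 70% of its speed; a pose out of reach is approached as far as the arm can. A call with a number of a shift or a turn outside -1 to 1 is refused whole. A call with a gripper value outside its range is refused whole. OPENING is the opening, from 0 (shut) to 1 (fully open), set as the call begins (- or left out, the last holds). The fingers move at their own pace and stop on an object; FORCE is the grip in N (left out, the last holds). Time passes only in rows, so rows that do not move let the fingers close. It gives the time, the measured TCP pose, the force, the opening and the grip force at its end, in the units of the state.
- ctrl.get_state(): the state, without advancing time (a new reading comes with each control period).
- imaging.read_camera(name): name is "side" or "top"; returns (picture, depth): 480x640x3 uint8, blue, green, red; 480x640 float32, m along the optical axis (not along the pixel's ray), 0 where there is no reading.
- imaging.get_calibration(name): a dict with "fovy" (degrees; the focal length in pixels is half the picture's height over the tangent of half this angle, whatever the lens; pixels are square), "cx", "cy" (the principal point, pixels), "R" (3x3) and "t" (3): a world point X has camera coordinates R X + t. Camera axes: x right, y down, z forward; pixel columns grow to the right and rows downward; lengths in m; the calibration is good to about 2 mm. A picture is of the moment at which its call begins. get_calibration takes no time and is no camera call.
- ctrl.sign_off(): hands the job in; it is judged then, once.
The state is a dict: "time": time; "qpos": joint angles; "dq": joint speeds; "joint_efforts": joint torques, N m; "eef_pos": TCP position; "tcp_rot": TCP orientation; "contact_force": force on the tool from outside, world axes, zero at the start; "wrist_torque": the same for the moment, N m; "opening": opening from 0.0 (shut) to 1.0 (fully open); "finger_force": force on a finger pad.
Only numpy, scipy, OpenCV 4.12 (cv2) and the standard library are available. Lean on these libraries where they do the work, as an engineer would, in place of code of your own. Each camera call takes 0.05 s, during which the arm holds its last target. There are 200 camera calls.

## Working session

There is one attempt and no reset: what is moved stays moved. The work goes in short steps, Python scripts to look and compute and a shell command to move; the robot and the scene stay as the last step left them, time stands still between calls to the robot, and variables do not carry over. Pictures are saved under pics/ and viewed, at most 14 in all, crops included, and the job is handed in when it is done.

```bash
mkdir -p pics; cat > h.py <<'E'
import numpy as np, cv2
from plant import ctrl, imaging
def cam(n):
    p,d=imaging.read_camera(n); c=imaging.get_calibration(n)
    f=240/np.tan(np.radians(c['fovy'])/2)
    return p,d,dict(f=f,cx=c['cx'],cy=c['cy'],R=np.array(c['R']),t=np.array(c['t']))
def ray(c,u,v):
    o=-c['R'].T@c['t']; return o,c['R'].T@np.array([(u-c['cx'])/c['f'],(v-c['cy'])/c['f'],1.])
def plane(c,u,v,z):
    o,d=ray(c,u,v); return o+d*(z-o[2])/d[2]
def cloud(c,d):
    v,u=np.mgrid[0:480,0:640]; P=np.stack([(u-c['cx'])/c['f']*d,(v-c['cy'])/c['f']*d,d],-1)
    return (P-c['t'])@c['R']
def proj(c,X):
    p=c['R']@np.array(X)+c['t']; return p[0]/p[2]*c['f']+c['cx'],p[1]/p[2]*c['f']+c['cy']
E
python3 - <<'E'
from h import *
for n in('top','side'):
    p,d,c=cam(n); cv2.imwrite(f'pics/{n}0.png',p); np.savez(f'{n}0.npz',p=p,d=d); print(n,c, (d>0).mean())
print(ctrl.get_state())
E
```

```text
top {'f': np.float64(449.07178727030123), 'cx': 322.47058083402953, 'cy': 243.83406384492628, 'R': array([[-0.01512461, -0.99988183, -0.00275249],
       [-0.99567277,  0.01531326, -0.09165828],
       [ 0.0916896 ,  0.00135429, -0.99578672]]), 't': array([-0.04912226,  0.55986069,  1.03680297])} 0.9962727864583333
side {'f': np.float64(556.4622162897789), 'cx': 325.0061676967712, 'cy': 246.07386175865452, 'R': array([[-0.42232248,  0.90642115,  0.00666575],
       [ 0.81313207,  0.3820862 , -0.43912   ],
       [-0.40057455, -0.18003011, -0.89840369]]), 't': array([ 0.26217765, -0.36566433,  1.71428842])} 0.9960774739583333
{'time': 0.1, 'qpos': array([ 1.16202997e+00,  2.87077049e-01,  1.57803628e+00,  2.84973624e-05,
        1.27859396e+00, -1.50028104e-01]), 'dq': array([-0.00110986, -0.00260954, -0.00271554, -0.00068649,  0.00175945,
        0.00016511]), 'joint_efforts': array([ 1.07498279e-03, -4.07295263e+01, -2.93699384e+01, -1.08186182e-04,
        3.38161008e-03,  3.61803707e-07]), 'eef_pos': array([0.17244085, 0.65196347, 0.21848247]), 'tcp_rot': array([ 1.29012577e-01,  9.91642394e-01, -1.01255723e-03, -3.04695163e-04]), 'contact_force': array([-0.54290943,  1.09024129,  0.18477275]), 'wrist_torque': array([-0.02332791, -0.09234241, -0.05605981]), 'finger_force': 0.0, 'opening': 0.9992788082327201}
```

View pics/top0.png

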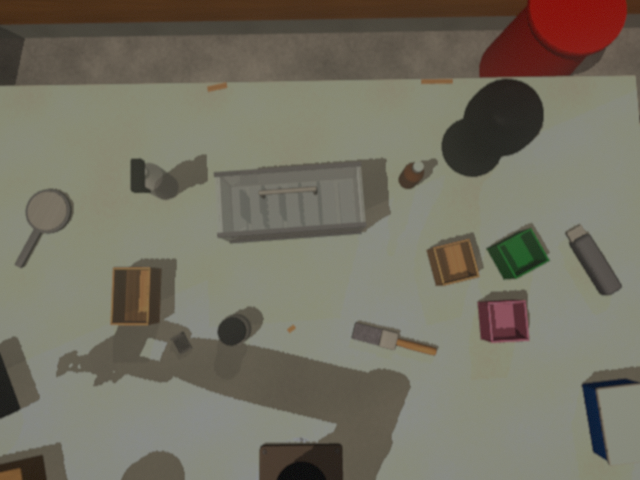

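View pics/side0.png

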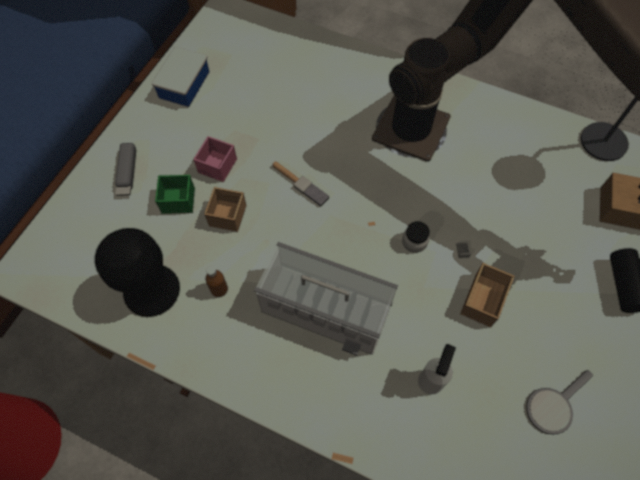

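```bash
python3 - <<'E'
from h import *
T=np.load('top0.npz');S=np.load('side0.npz')
_,_,c=cam('top');
g=lambda im:(255*(im/255.)**0.5).astype(np.uint8)
a=cv2.resize(g(T['p'])[155:255,205:385],(800,444),interpolation=3)[:, :]
b=cv2.resize(g(S['p'])[235:365,245:405],(400,325),interpolation=3)
t1=cv2.resize(g(T['p'])[255:335,100:170],(0,0),fx=2,fy=2)
t2=cv2.resize(g(T['p'])[220:350,420:560],(0,0),fx=1.7,fy=1.7)
a=cv2.resize(a,(640,356)); out=np.zeros((600,800,3),np.uint8)
out[:356,:640]=a; 
b=cv2.resize(b,(300,244)); out[356:,:300]=b; out[356:356+t1.shape[0],310:310+t1.shape[1]]=t1; out[356:356+t2.shape[0],460:460+t2.shape[1]]=t2
cv2.imwrite('pics/crop1.png',out)
P=cloud(c,T['d']); 
for u,v in [(222,175),(362,168),(366,220),(222,237),(262,188),(290,188),(316,187),(290,210),(290,235),(120,268),(148,268),(115,325),(455,262),(440,246),(232,330),(290,172),(300,280)]: print(u,v,P[v,u].round(3))
print(proj(c,ctrl.get_state()['eef_pos']))
E
```

```text
222 175 [0.698 0.154 0.147]
362 168 [ 0.747 -0.158  0.002]
366 220 [ 0.618 -0.164 -0.   ]
222 237 [0.568 0.157 0.127]
262 188 [0.668 0.068 0.148]
290 188 [0.658 0.006 0.193]
316 187 [ 0.659 -0.047  0.192]
290 210 [0.621 0.01  0.147]
290 235 [0.577 0.016 0.066]
120 268 [0.507 0.401 0.068]
148 268 [0.506 0.336 0.074]
115 325 [0.375 0.439 0.002]
455 262 [ 0.512 -0.375  0.006]
440 246 [ 0.546 -0.323  0.071]
232 330 [0.365 0.147 0.067]
290 172 [0.702 0.009 0.148]
300 280 [ 0.475 -0.002 -0.002]
(np.float64(-55.93122025978704), np.float64(446.94414214518224))
```

View pics/crop1.png

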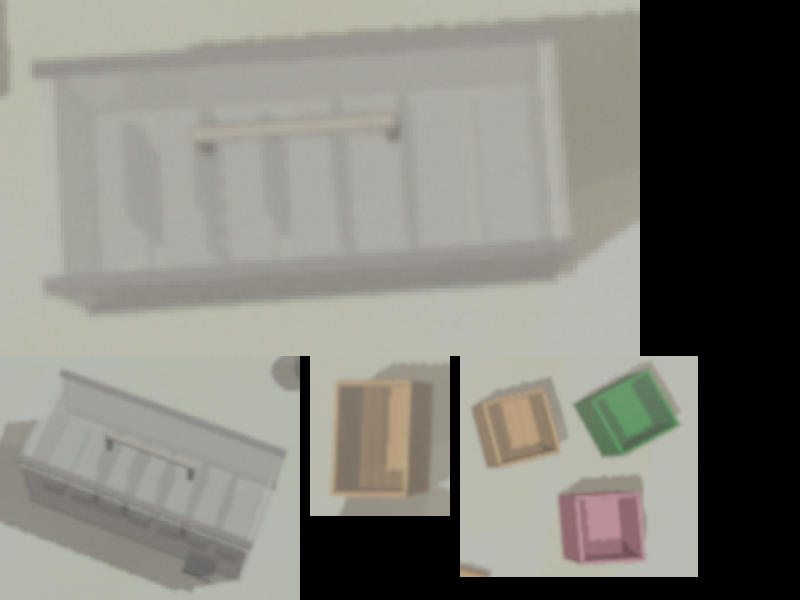

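```bash
cat >> h.py <<'E'
def rect(P): 
    (x,y),(w,h),a=cv2.minAreaRect((P[:,:2]*1000).astype(np.float32))
    if h>w: w,h,a=h,w,a+90
    a=(a+90)%180-90          # direction of the long side, deg from world x
    return np.round([x,y,w,h,a],1)
def trays():
    p,d,c=cam('top'); H=cv2.cvtColor(p,cv2.COLOR_BGR2HSV); P=cloud(c,d)
    m=(H[...,0]>8)&(H[...,0]<24)&(H[...,1]>70)&(P[...,2]>.055)&(P[...,2]<.085)
    n,l,s,_=cv2.connectedComponentsWithStats(m.astype(np.uint8),connectivity=8)
    for i in range(1,n):
        if s[i,4]>40: print('tray?',s[i].tolist(),rect(P[l==i]),P[l==i][:,2].mean().round(3))
E
python3 - <<'E'
from h import *
trays()
for n in('top','side'):
    p,d,c=cam(n); P=cloud(c,d); z=P[...,2]; ok=(P[...,0]>.5)&(P[...,0]<.8)&(abs(P[...,1])<.22)&(d>0)
    b=P[ok&(z>.17)&(z<.2)]; print(n,'bar',len(b),rect(b),b.mean(0).round(4), 'fit',np.polyfit(b[:,1],b[:,0],1))
    t=P[ok&(z>.135)&(z<.16)]; print('top',len(t),rect(t),t.mean(0).round(3))
s=ctrl.get_state();print(s['time'],s['eef_pos'])
E
```

```text
tray? [402, 168, 18, 17, 91] [ 704.  -258.4   42.3   18.    50.9] 0.074
tray? [432, 238, 48, 48, 476] [ 510.4 -358.3   89.9   87.9   12.7] 0.068
tray? [110, 267, 43, 58, 710] [445.  375.8 128.6  88.3  -1. ] 0.067
tray? [0, 463, 31, 17, 415] [ 70.7 622.6  71.1  32.4  78.6] 0.074
top bar 301 [654.5  12.  117.5  11.1 -86.1] [0.6539 0.0116 0.1908] fit [-0.05977261  0.65458765]
top 9389 [645.2  10.6 313.4 141.  -86.6] [0.644 0.011 0.148]
side bar 234 [655.4  14.1 120.3  11.1 -87. ] [0.6555 0.0153 0.1881] fit [-0.05735914  0.65639374]
top 7171 [644.8  13.7 314.4 147.  -86.2] [0.648 0.017 0.145]
0.3 [0.17261504 0.65232096 0.2192352 ]
```

```bash
cat > st.py <<'E'
from h import *
from scipy.spatial.transform import Rotation as Ro
s=ctrl.get_state(); M=Ro.from_quat(s['tcp_rot']).as_matrix()
print('t%.2f'%s['time'],'p',s['eef_pos'].round(4),'yaw_y %.1f'%np.degrees(np.arctan2(M[1,1],M[0,1])),'z',M[:,2].round(3),'F',s['contact_force'].round(1),'op %.3f ff %.1f'%(s['opening'],s['finger_force']),'q',s['qpos'].round(2))
E
python3 -m handwheel '[0,0,0.267,0,0,0, 0,0,0.267,0,0,0]' 0.5 20 >/dev/null
R='[0.161,-0.2135,0,0,0,-0.04, 0.161,-0.2135,0,0,0,-0.04, 0.161,-0.2135,0,0,0,-0.04, 0.161,-0.2135,0,0,0,-0.04, 0.161,-0.2135,0,0,0,-0.04]'
echo skip; python3 -m handwheel '[0.161,-0.2135,0,0,0,-0.04, 0.161,-0.2135,0,0,0,-0.04, 0.161,-0.2135,0,0,0,-0.04, 0.161,-0.2135,0,0,0,-0.04, 0.161,-0.2135,0,0,0,-0.04]'; python3 st.py
```

```text
skip
time: 0.88
eef_pos: [0.294, 0.4908, 0.2999]
tcp_rot: [0.284, 0.959, 0.0, 0.0]
contact_force: [0.6, -0.4, 0.9]
opening: 0.5
finger_force: 0.0
t0.88 p [0.294  0.4908 0.2999] yaw_y 57.0 z [ 0.  0. -1.] F [ 0.6 -0.4  0.9] op 0.500 ff 0.0 q [ 0.85  0.01  1.74 -0.    1.39 -0.14]
```

```bash
python3 -m handwheel '[0.161,-0.2135,0,0,0,-0.04, 0.161,-0.2135,0,0,0,-0.04, 0.161,-0.2135,0,0,0,-0.04, 0.161,-0.2135,0,0,0,-0.04, 0.161,-0.2135,0,0,0,-0.04]' >/dev/null;  python3 -m handwheel '[0.161,-0.2135,0,0,0,-0.04, 0.161,-0.2135,0,0,0,-0.04, 0.161,-0.2135,0,0,0,-0.04, 0.161,-0.2135,0,0,0,-0.04, 0.161,-0.2135,0,0,0,-0.04]' >/dev/null;  python3 -m handwheel '[0.161,-0.2135,0,0,0,-0.04, 0.161,-0.2135,0,0,0,-0.04, 0.161,-0.2135,0,0,0,-0.04, 0.161,-0.2135,0,0,0,-0.04, 0.161,-0.2135,0,0,0,-0.04]' >/dev/null; python3 -m handwheel '[0,0,0,0,0,0]' >/dev/null; python3 st.py
python3 - <<'E'
from h import *
p,d,c=cam('side'); g=(255*(p/255.)**0.5).astype(np.uint8)
cv2.imwrite('pics/s2.png',cv2.resize(g[180:400,220:440],(600,600)))
E
```

```text
t2.22 p [0.6584 0.0058 0.2984] yaw_y 2.7 z [ 0.    -0.003 -1.   ] F [-1.3 -0.8 -1. ] op 0.498 ff 0.0 q [-0.14  0.2   1.53 -0.    1.4  -0.19]
```

View pics/s2.png

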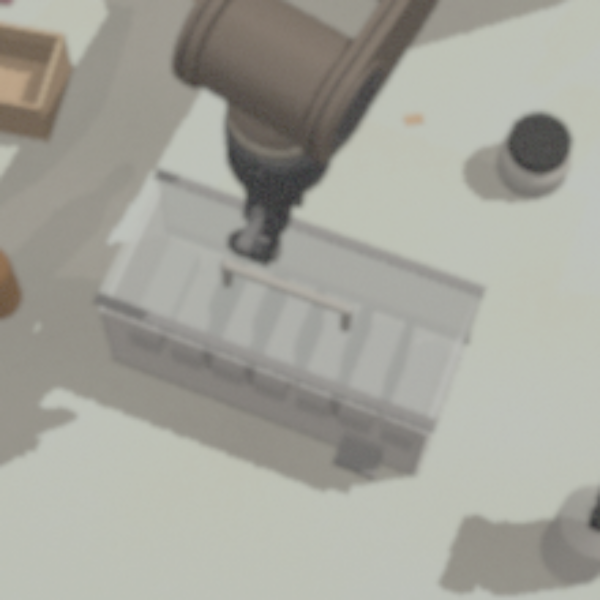

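```bash
python3 -m handwheel '[-0.006,0.011,-0.174,0,0,0.002, -0.006,0.011,-0.174,0,0,0.002, -0.006,0.011,-0.174,0,0,0.002, -0.006,0.011,-0.174,0,0,0.002, 0,0,0,0,0,0]' >/dev/null; python3 st.py; python3 -m handwheel '[0,0,0,0,0,0,0,0,0,0,0,0,0,0,0,0,0,0,0,0,0,0,0,0]' 0 20 >/dev/null; python3 st.py
```

```text
t2.68 p [0.6476 0.0205 0.1884] yaw_y 4.0 z [-0.012  0.002 -1.   ] F [-1.1  0.1 -1.4] op 0.501 ff 0.0 q [-0.12  0.26  1.67  0.    1.23 -0.19]
t3.02 p [0.6534 0.0186 0.1983] yaw_y 3.9 z [ 0.004 -0.001 -1.   ] F [-0.4 -0.4  0.2] op 0.004 ff 0.0 q [-0.13  0.25  1.66  0.    1.23 -0.19]
```

```bash
python3 - <<'E'
from h import *
p,d,c=cam('side'); g=(255*(p/255.)**0.5).astype(np.uint8)
p2,d2,c2=cam('top'); g2=(255*(p2/255.)**0.5).astype(np.uint8)
cv2.imwrite('pics/s3.png',np.hstack([cv2.resize(g[220:360,250:390],(400,400)),cv2.resize(g2[150:250,240:340],(400,400))]))
print(proj(c,ctrl.get_state()['eef_pos']))
E
python3 st.py
```

```text
(np.float64(326.9871242370524), np.float64(283.55329383955245))
t3.12 p [0.653  0.0185 0.1974] yaw_y 3.9 z [ 0.003 -0.    -1.   ] F [0.6 0.8 0.7] op -0.005 ff 0.0 q [-0.13  0.26  1.66  0.    1.23 -0.19]
```

View pics/s3.png

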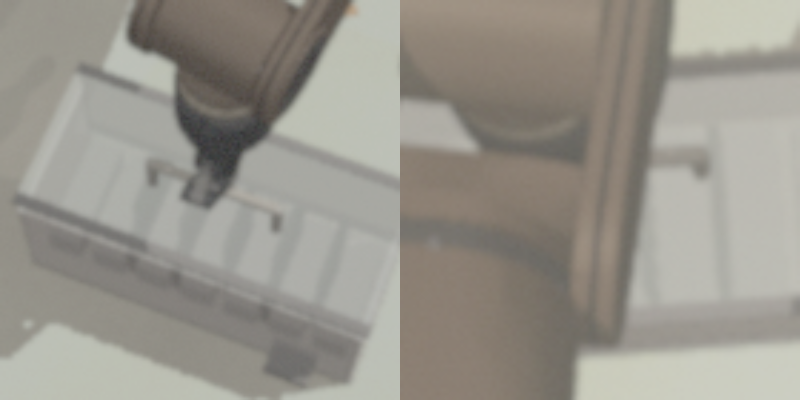

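```bash
python3 -m handwheel '[0,0,0.2,0,0,0, 0,0,0.1,0,0,0,0,0,0,0,0,0,0,0,0,0,0,0,0,0,0,0,0,0]' >/dev/null; python3 st.py;  python3 -m handwheel '[0,0,0,0,0,0,0,0,0,0,0,0,0,0,0,0,0,0]' 0.5 20 >/dev/null; python3 st.py
python3 - <<'E'
from h import *
for n in('side',):
    p,d,c=cam(n); P=cloud(c,d); z=P[...,2]; ok=(P[...,0]>.5)&(P[...,0]<.8)&(P[...,1]<.075)&(P[...,1]>-.06)&(d>0)
    b=P[ok&(z>.17)&(z<.2)]; print(n,'bar',len(b),rect(b),b.mean(0).round(4))
E
```

```text
t3.53 p [0.6516 0.0186 0.2395] yaw_y 3.9 z [-0.001  0.    -1.   ] F [ 0.7  0.4 -1. ] op -0.002 ff 0.0 q [-0.13  0.22  1.62 -0.    1.3  -0.19]
t3.78 p [0.6515 0.0186 0.239 ] yaw_y 3.9 z [-0.002  0.    -1.   ] F [0.3 0.1 0.4] op 0.419 ff 0.0 q [-0.13  0.22  1.62 -0.    1.3  -0.19]
side bar 167 [654.7  14.8 119.5  12.3 -87. ] [0.6553 0.0216 0.1872]
```

```bash
python3 -m handwheel '[0.023,-0.037,-0.12,0,0,0, 0,0,-0.12,0,0,0,0,0,-0.127,0,0,0,0,0,0,0,0,0,0,0,0,0,0,0]' >/dev/null; python3 st.py;  python3 -m handwheel '[0,0,0,0,0,0,0,0,0,0,0,0,0,0,0,0,0,0,0,0,0,0,0,0]' 0 20 >/dev/null; python3 st.py
```

```text
t4.25 p [0.6546 0.0132 0.1837] yaw_y 3.9 z [-0.004  0.001 -1.   ] F [0.7 0.1 0.8] op 0.503 ff 0.0 q [-0.13  0.27  1.66  0.    1.21 -0.2 ]
t4.58 p [0.6562 0.0131 0.1869] yaw_y 3.9 z [ 0.002 -0.    -1.   ] F [ 0.1 -0.5 -0.5] op 0.002 ff 0.0 q [-0.13  0.27  1.66  0.    1.21 -0.2 ]
```

```bash
python3 - <<'E'
from h import *
p,d,c=cam('side'); g=(255*(p/255.)**0.5).astype(np.uint8)
e=ctrl.get_state()['eef_pos']
for z in(-.019,0,.05):
    u,v=proj(c,e+[0,0,z]); print(u,v); cv2.circle(g,(int(u),int(v)),0,(0,0,255),-1)
cv2.imwrite('pics/s4.png',cv2.resize(g[240:330,270:390],(800,600),interpolation=2))
P=cloud(c,d); k=(P[...,2]>.15)&(P[...,2]<.24)&(P[...,0]>.6)&(P[...,0]<.72)&(abs(P[...,1]-.013)<.03)&(p.max(2)<90)
for a,b in((.15,.17),(.17,.18),(.18,.19),(.19,.2),(.2,.22),(.22,.24)):
    q=P[k&(P[...,2]>a)&(P[...,2]<b)]; 
    if len(q): print(a,len(q),q.min(0).round(3),q.max(0).round(3))
E
```

```text
324.1620437814276 288.578711575476
324.2057931338783 285.52209756405944
324.32669428782793 277.0751574276188
0.15 9 [ 0.711 -0.016  0.15 ] [0.716 0.035 0.153]
0.18 15 [ 0.652 -0.016  0.184] [0.661 0.043 0.19 ]
0.19 4 [ 0.655 -0.016  0.191] [0.663 0.026 0.199]
0.2 6 [0.655 0.025 0.203] [0.663 0.027 0.216]
0.22 4 [0.663 0.023 0.224] [0.671 0.028 0.24 ]
```

View pics/s4.png

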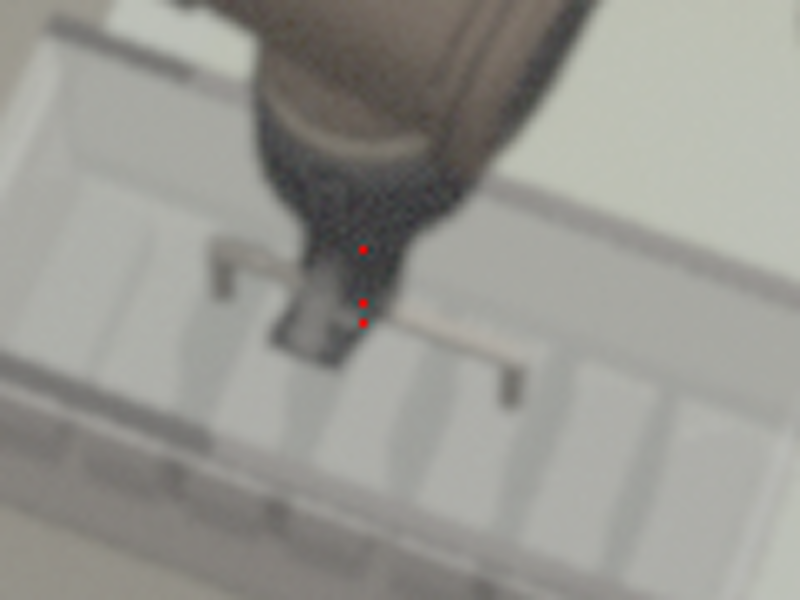

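```bash
python3 - <<'E'
from h import *
p,d,c=cam('side');P=cloud(c,d)
for x,y in((320,270),(325,290),(310,310),(300,330),(320,330),(330,350),(350,330),(370,270),(370,290),(385,290),(390,260),(440,325),(260,265)):
    u=270+x*120//800; v=240+y*90//600; print((x,y),(u,v),P[v,u].round(3),p[v,u])
E
python3 st.py; python3 -m handwheel '[0,0,0,0,0,0,0,0,0,0,0,0]' 1 20;
```

```text
(320, 270) (318, 280) [0.694 0.016 0.305] [35 36 38]
(325, 290) (318, 283) [0.699 0.018 0.302] [52 54 56]
(310, 310) (316, 286) [0.704 0.016 0.294] [56 59 59]
(300, 330) (315, 289) [0.71  0.016 0.291] [60 63 64]
(320, 330) (318, 289) [0.708 0.022 0.294] [50 52 53]
(330, 350) (319, 292) [0.712 0.027 0.291] [36 35 35]
(350, 330) (322, 289) [0.7   0.028 0.282] [35 35 36]
(370, 270) (325, 280) [0.689 0.029 0.307] [15 16 15]
(370, 290) (325, 283) [0.673 0.022 0.249] [19 20 20]
(385, 290) (327, 283) [0.67  0.026 0.246] [24 25 24]
(390, 260) (328, 279) [0.669 0.027 0.267] [15 15 14]
(440, 325) (336, 288) [0.651 0.04  0.188] [104 114 119]
(260, 265) (309, 279) [ 0.658 -0.025  0.19 ] [67 73 76]
t4.68 p [0.6559 0.0131 0.1863] yaw_y 3.9 z [ 0.001 -0.    -1.   ] F [ 0.2 -0.2  0.5] op 0.002 ff 0.0 q [-0.13  0.27  1.66 -0.    1.21 -0.2 ]
time: 4.85
eef_pos: [0.6556, 0.0131, 0.1856]
tcp_rot: [0.683, 0.731, 0.0, 0.0]
contact_force: [0.6, -0.3, 1.0]
opening: 0.268
finger_force: 0.0
```

```bash
python3 -m handwheel '[0,0,0,0,0,0,0,0,0,0,0,0,0,0,0.2,0,0,0,0,0,0.2,0,0,0,0,0,0,0,0,0]' 1 20 >/dev/null; python3 -m handwheel '[0,0,0.27,0,0,0,0,0,0.27,0,0,0,0,0,0,0,0,0]'  >/dev/null;python3 st.py; python3 - <<'E'
from h import *
e=ctrl.get_state()['eef_pos']
for n in('side','top'):
    p,d,c=cam(n);P=cloud(c,d); q=P-e
    k=(abs(q[...,0])<.1)&(abs(q[...,1])<.1)&(d>0)
    for a in np.arange(-.04,.09,.01):
        r=q[k&(q[...,2]>a)&(q[...,2]<a+.01)]
        if len(r): print(n,a.round(2),len(r),r.min(0).round(3)[:2],r.max(0).round(3)[:2],r.mean(0).round(3)[:2])
    if n=='side':
        g=(255*(p/255.)**0.5).astype(np.uint8); u,v=map(int,proj(c,e)); print(u,v)
        cv2.circle(g,(u,v),0,(0,0,255),-1); cv2.imwrite('pics/s5.png',cv2.resize(g[v-60:v+60,u-80:u+80],(800,600),interpolation=2))
E
```

```text
t5.52 p [0.6588 0.0127 0.3375] yaw_y 3.9 z [ 0.017 -0.002 -1.   ] F [ 0.2 -0.1  2.4] op 0.999 ff 0.0 q [-0.13  0.18  1.49  0.    1.45 -0.2 ]
side 0.02 2 [0.045 0.016] [0.048 0.017] [0.046 0.016]
side 0.03 6 [0.044 0.014] [0.05  0.017] [0.047 0.015]
side 0.04 6 [0.045 0.014] [0.049 0.017] [0.048 0.015]
side 0.05 2 [0.046 0.017] [0.046 0.017] [0.046 0.017]
side 0.06 5 [0.042 0.017] [0.054 0.019] [0.05  0.018]
side 0.07 45 [ 0.037 -0.004] [0.073 0.021] [0.065 0.011]
side 0.08 82 [ 0.027 -0.008] [0.074 0.022] [0.053 0.011]
323 259
```

View pics/s5.png

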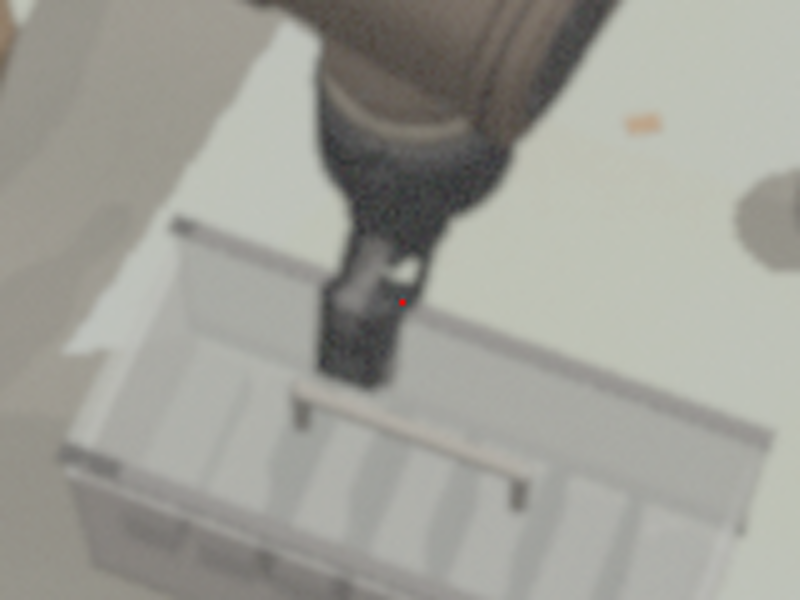

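```bash
python3 - <<'E'
from h import *
T=np.load('top0.npz')['p']; S=np.load('side0.npz')['p']
c={}
for n in('top','side'): _,_,c[n]=cam(n)
def tri(a,b):
    (o1,d1),(o2,d2)=ray(c['top'],*a),ray(c['side'],*b)
    A=np.stack([d1,-d2],1); s=np.linalg.lstsq(A,o2-o1,rcond=None)[0]; x,y=o1+d1*s[0],o2+d2*s[1]; return ((x+y)/2).round(4),np.linalg.norm(x-y).round(4)
H=lambda im:cv2.cvtColor(im,cv2.COLOR_BGR2HSV).astype(int)
# bar pixels: brighter/yellower than surround
for n,im,(a,b,e,f) in(('top',T,(178,198,250,330)),('side',S,(270,305,290,360))):
    r=im[a:b,e:f].astype(int); yel=r[...,2]-r[...,0]; m=yel>9; v,u=np.nonzero(m)
    print(n,m.sum(),u.min()+e,u.max()+e,v.min()+a,v.max()+a,(u.mean()+e).round(1),(v.mean()+a).round(1),np.polyfit(u+e,v+a,1).round(3))
for X in((.655,.0125,.186),(.655,.067,.186),(.655,-.043,.186)): print(proj(c['top'],X),proj(c['side'],X))
print(tri((289.5,188),(325.2,287)))
# tray rim check / box corners
print('jar',plane(c['top'],232,330,.065))
E
```

```text
top 1454 250 329 178 197 288.7 187.0 [-5.00000e-03  1.88584e+02]
side 171 302 359 270 294 325.3 284.3 [  0.313 182.444]
(np.float64(286.98494486380235), np.float64(190.0623054493122)) (np.float64(324.1933245614174), np.float64(285.1380775343145))
(np.float64(260.14718364965603), np.float64(190.47772458779792)) (np.float64(345.78538644022433), np.float64(294.54362730274335))
(np.float64(314.3196083684301), np.float64(189.6391948078067)) (np.float64(302.5419625260014), np.float64(275.7066964869003))
(array([0.6584, 0.0118, 0.182 ]), np.float64(0.0089))
jar [0.36477116 0.14781348 0.065     ]
```

```bash
python3 -m handwheel '[0,0,-0.25,0,0,0, 0,0,-0.25,0,0,0,0,0,-0.25,0,0,0,0,0,-0.2,0,0,0,0,0,0,0,0,0]' 0.5 20 >/dev/null; python3 st.py;  python3 -m handwheel '[0,0,-0.08,0,0,0,0,0,-0.08,0,0,0,0,0,0,0,0,0]' >/dev/null; python3 st.py;  python3 -m handwheel '[0,0,0,0,0,0,0,0,0,0,0,0,0,0,0,0,0,0,0,0,0,0,0,0]' 0 20 >/dev/null; python3 st.py
```

```text
t6.13 p [0.6492 0.0138 0.1721] yaw_y 3.9 z [-0.02   0.003 -1.   ] F [-1.1 -0.  -2.1] op 0.501 ff 0.0 q [-0.13  0.28  1.67 -0.    1.21 -0.2 ]
t6.38 p [0.6551 0.0131 0.1586] yaw_y 3.9 z [-0.002  0.    -1.   ] F [-1.1  0.8 -0.3] op 0.504 ff 0.0 q [-0.13  0.3   1.68  0.    1.17 -0.2 ]
t6.72 p [0.6546 0.0128 0.1618] yaw_y 3.9 z [-0.003 -0.001 -1.   ] F [-5.2 -1.1  2.6] op 0.105 ff 20.8 q [-0.13  0.29  1.68 -0.    1.17 -0.2 ]
```

```bash
python3 - <<'E'
import numpy as np
p=np.arctan2(172,75)+np.linspace(0,1.26,11); X=187.6*np.cos(p);Z=187.6*np.sin(p)
for a,b in zip(np.diff(X)/150,np.diff(Z)/150): print(round(a*.998,3),round(a*.061,3),round(b,3))
print(X[-1]-75,Z[-1]-172)
E
```

```text
-0.148 -0.009 0.054
-0.153 -0.009 0.035
-0.156 -0.01 0.015
-0.157 -0.01 -0.005
-0.155 -0.009 -0.024
-0.151 -0.009 -0.044
-0.144 -0.009 -0.062
-0.135 -0.008 -0.08
-0.124 -0.008 -0.097
-0.111 -0.007 -0.111
-215.7927900814268 -48.01955694107522
```

```bash
python3 -m handwheel '[-0.148,-0.009,0.054,0,0,0, -0.153,-0.009,0.035,0,0,0, -0.156,-0.01,0.015,0,0,0, 0,0,0,0,0,0]' - 40 >/dev/null; python3 st.py; python3 -m handwheel '[-0.157,-0.01,-0.005,0,0,0, -0.155,-0.009,-0.024,0,0,0, -0.151,-0.009,-0.044,0,0,0, 0,0,0,0,0,0]' >/dev/null; python3 st.py
```

```text
t7.05 p [0.586  0.0089 0.1783] yaw_y 3.9 z [ 0.003 -0.001 -1.   ] F [-1.7  0.7  3.5] op 0.094 ff 40.3 q [-0.16  0.13  1.84 -0.    1.17 -0.23]
t7.38 p [0.5156 0.0047 0.1663] yaw_y 3.9 z [-0.002 -0.001 -1.   ] F [-5.8  0.9  7.3] op 0.096 ff 41.5 q [-0.19 -0.01  2.01 -0.    1.14 -0.26]
```

```bash
python3 -m handwheel '[-0.144,-0.009,-0.062,0,0,0, -0.135,-0.008,-0.08,0,0,0, 0,0,0,0,0,0]' >/dev/null; python3 st.py; python3 -m handwheel '[-0.124,-0.008,-0.097,0,0,0, -0.111,-0.007,-0.111,0,0,0, 0,0,0,0,0,0,0,0,0,0,0,0]' >/dev/null; python3 st.py
```

```text
t7.63 p [0.4725 0.0023 0.1427] yaw_y 3.9 z [-0.006 -0.    -1.   ] F [-7.4  1.   4.4] op 0.095 ff 42.9 q [-0.21 -0.08  2.13 -0.    1.11 -0.28]
t7.97 p [4.388e-01 2.000e-04 1.115e-01] yaw_y 3.9 z [-0.006  0.001 -1.   ] F [-7.1  0.6  2.4] op 0.095 ff 43.7 q [-0.23 -0.12  2.23 -0.    1.05 -0.3 ]
```

```bash
python3 -m handwheel '[0,0,0,0,0,0,0,0,0,0,0,0,0,0,0,0,0,0]' 0.28 20 >/dev/null; python3 st.py; python3 -m handwheel '[0,0,0.2,0,0,0,0,0,0.25,0,0,0,0,0,0.25,0,0,0,0,0,0.25,0,0,0,0,0,0.25,0,0,0.05]' >/dev/null; python3 -m handwheel '[0,0.25,0.1,0,0,0.05,0,0.25,0.1,0,0,0.05,0,0.25,0.1,0,0,0.05,0,0.25,0,0,0,0.05,0,0.25,0,0,0,0.05]' >/dev/null; python3 -m handwheel '[0,0.25,0,0,0,0.05,0,0.25,0,0,0,0.05,0,0.25,0,0,0,0.05,0,0,0,0,0,0.05,0,0,0,0,0,0]' 0.4 >/dev/null; python3 st.py; python3 - <<'E'
from h import *
p,d,c=cam('top'); np.savez('top1.npz',p=p,d=d); s,d,c=cam('side'); np.savez('side1.npz',p=s,d=d)
g=lambda im:(255*(im/255.)**0.5).astype(np.uint8)
o=np.zeros((600,800,3),np.uint8); o[:,:480]=cv2.resize(g(s)[210:370,240:410],(480,452))[:,:] if 0 else cv2.resize(g(s)[220:370,245:405],(480,600))
o[:400,480:]=cv2.resize(g(p)[150:310,205:385],(320,400))
cv2.imwrite('pics/c6.png',o)
E
```

```text
t8.22 p [ 0.4421 -0.0005  0.1131] yaw_y 3.9 z [ 0.002 -0.001 -1.   ] F [ 0.   0.5 -0. ] op 0.278 ff 0.0 q [-0.23 -0.12  2.22 -0.    1.04 -0.3 ]
t9.47 p [0.4405 0.302  0.3372] yaw_y 49.2 z [ 0.  0. -1.] F [-1.3 -0.5 -0.2] op 0.399 ff 0.0 q [ 0.41 -0.1   1.78 -0.    1.46 -0.45]
```

View pics/c6.png

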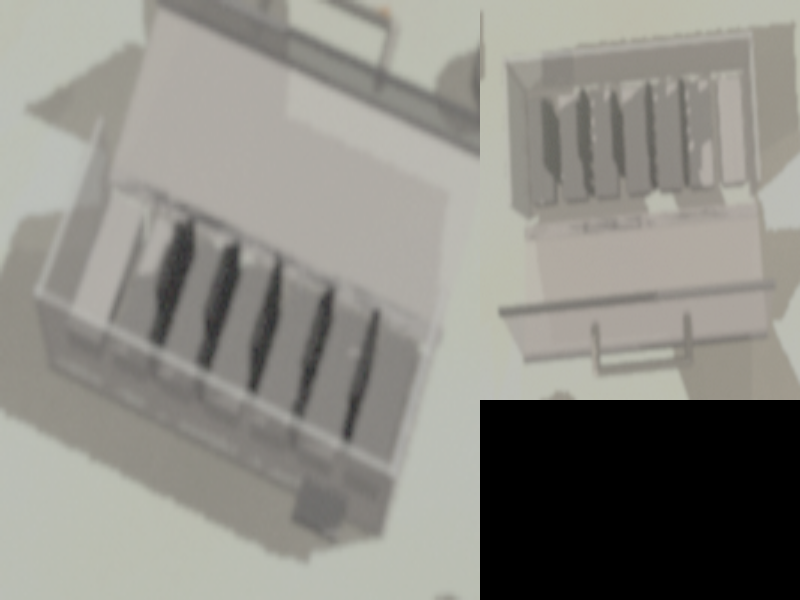

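```bash
python3 - <<'E'
from h import *
yaw=np.radians(3.6); B=np.array([.6485,.012,0]); ex=np.array([np.cos(yaw),np.sin(yaw),0]); ey=np.array([-np.sin(yaw),np.cos(yaw),0])
for n in('side','top'):
    Z=np.load(n+'1.npz'); p=Z['p']; _,_,c=cam(n)
    g=p.max(2); 
    for sy in(105,63,21,-21,-63,-105):
        rows=[]
        o,_=ray(c,0,0)
        for z in range(30,128,8):
            xs=np.arange(-60,61,2); s=''
            for x in xs:
                X=B+ex*x/1000+ey*sy/1000+[0,0,z/1000]; u,v=proj(c,X); s+='#' if g[int(round(v)),int(round(u))]<(42 if n=='side' else 60) else '.'
            rows.append(f'{z:4d} {s}')
        print(n,sy); print('\n'.join(rows[::-2]))
E
```

```text
side 105
 126 .................#.###############################.###..#....
 110 ..............######################################.###.....
  94 ...........##########################################........
  78 .........#########################################...........
  62 .......#########################################.............
  46 .....#########################################...............
  30 ...###.#####################################.................
side 63
 126 ...................#########################...#.............
 110 ...............############################.###.....##.......
  94 ..........#.##################################..#####........
  78 .......############################################..........
  62 .....###########################################.............
  46 ...###########################################...............
  30 ..#########################################..................
side 21
 126 .................################################............
 110 ..............###################################............
  9
[... 3927 characters left out ...]
#############........
  62 ......#################################################......
  46 .......##################################################....
  30 ........##################################################...
top -105
 126 .............................................................
 110 .............................................................
  94 .............................................................
  78 .............................................................
  62 .............................................................
  46 .............................................................
  30 .............................................................
```

```bash
python3 - <<'E'
from h import *
yaw=np.radians(3.6); B=np.array([.6485,.012,0]); ex=np.array([np.cos(yaw),np.sin(yaw),0]); ey=np.array([-np.sin(yaw),np.cos(yaw),0])
for n in('top','side'):
    p=np.load(n+'1.npz')['p'].max(2).astype(np.float32); _,_,c=cam(n); print(n,'cam at',-(c['R'].T@c['t']).round(2))
    for sy in(105,63,21,-21,-63):
        L=[]
        ys=np.arange(-25,26,1.)
        for x in range(-18,19,6):
            uv=np.array([proj(c,B+ex*x/1000+ey*(sy+y)/1000+[0,0,.127]) for y in ys],np.float32)
            L.append(cv2.remap(p,uv[None,:,0],uv[None,:,1],1)[0])
        L=np.mean(L,0); h=(L.max()+L.min())/2; k=ys[L<h]; print(sy,k.min(),k.max(),int(L.min()),int(L.max()))
E
```

```text
top cam at [ 0.46 -0.06  1.08]
105 -17.0 3.0 44 83
63 -14.0 25.0 42 86
21 -11.0 3.0 42 86
-21 -7.0 3.0 43 81
-63 -4.0 3.0 47 86
side cam at [1.09 0.21 1.38]
105 -2.0 7.0 27 74
63 -2.0 11.0 18 74
21 -2.0 12.0 18 75
-21 -25.0 15.0 14 75
-63 -3.0 22.0 15 118
```

```bash
python3 -m handwheel '[0.17,-0.189,0,0,0,0.0617,0.17,-0.189,0,0,0,0.0617,0.17,-0.189,0,0,0,0.0617,0.17,-0.189,0,0,0,0.0617]' 0.32 20 >/dev/null; python3 -m handwheel '[0.17,-0.189,0,0,0,0.0617,0.17,-0.189,0,0,0,0.0617,0.17,-0.189,0,0,0,0.0617,0.17,-0.189,0,0,0,0.0617,0,0,0,0,0,0]' >/dev/null; python3 st.py; python3 -m handwheel '[0,0,-0.22,0,0,0,0,0,-0.22,0,0,0,0,0,-0.22,0,0,0,0,0,-0.22,0,0,0,0,0,0,0,0,0]' >/dev/null; python3 -m handwheel '[0,0,0,0,0,0]' >/dev/null; python3 st.py
```

```text
t10.52 p [0.6474 0.0664 0.3357] yaw_y 93.0 z [ 0.    -0.003 -1.   ] F [-0.5  0.9 -0.7] op 0.318 ff 0.0 q [-0.05  0.17  1.5  -0.    1.47 -1.68]
t11.02 p [0.6429 0.0726 0.2031] yaw_y 93.2 z [-0.005  0.    -1.   ] F [-0.1  0.   0.8] op 0.319 ff 0.0 q [-0.04  0.24  1.66  0.    1.24 -1.67]
```

```bash
python3 -m handwheel '[0.011,0.015,-0.15,0,0,0.004,0,0,-0.15,0,0,0,0,0,-0.15,0,0,0,0,0,0,0,0,0]' >/dev/null; python3 st.py; python3 -m handwheel '[0,0,-0.1,0,0,0,0,0,-0.1,0,0,0,0,0,-0.09,0,0,0,0,0,0,0,0,0,0,0,0,0,0,0]' >/dev/null;  python3 st.py; python3 -m handwheel '[0,0,0,0,0,0,0,0,0,0,0,0,0,0,0,0,0,0,0,0,0,0,0,0]' 0 40 >/dev/null; python3 st.py
```

```text
t11.35 p [0.645  0.0752 0.136 ] yaw_y 93.6 z [-0.004  0.    -1.   ] F [-0.8  0.9 -0.3] op 0.322 ff 0.0 q [-0.04  0.31  1.71 -0.    1.13 -1.67]
t11.77 p [0.6467 0.0753 0.0952] yaw_y 93.7 z [ 0.001 -0.    -1.   ] F [0.7 0.9 0.2] op 0.316 ff 0.0 q [-0.04  0.36  1.73  0.    1.06 -1.67]
t12.10 p [0.6475 0.0752 0.0962] yaw_y 93.7 z [ 0.004 -0.    -1.   ] F [ 0.4 -0.   4.1] op 0.086 ff 41.7 q [-0.04  0.36  1.73 -0.    1.05 -1.67]
```

```bash
python3 -m handwheel '[0,0,0.1,0,0,0,0,0,0.25,0,0,0,0,0,0.25,0,0,0,0,0,0.25,0,0,0,0,0,0.28,0,0,0]' >/dev/null; python3 st.py; python3 -c "
from h import *
trays()"
```

```text
t12.52 p [0.645  0.0754 0.2634] yaw_y 93.7 z [-0.003  0.    -1.   ] F [0.7 0.6 0.1] op 0.079 ff 41.0 q [-0.04  0.2   1.6   0.    1.35 -1.67]
tray? [401, 164, 23, 21, 111] [ 708.9 -262.2   45.9   31.2   54.7] 0.074
tray? [432, 238, 47, 48, 471] [ 510.5 -358.2   89.9   87.4   12.7] 0.068
tray? [110, 267, 43, 58, 469] [445.5 376.3 128.7  87.7  -1.8] 0.067
tray? [0, 463, 31, 17, 412] [ 60.4 623.7  62.4  34.8 -77.8] 0.074
```

```bash
python3 -m handwheel '[-0.121,0.203,0,-0.01,0,-0.005,-0.121,0.203,0,-0.01,0,-0.005,-0.121,0.203,0,-0.01,0,-0.005,-0.121,0.203,0,-0.01,0,-0.005,-0.121,0.203,0,-0.01,0,-0.005]' >/dev/null; python3 -m handwheel '[-0.121,0.203,0,-0.01,0,-0.005,-0.121,0.203,0,-0.01,0,-0.005,-0.121,0.203,0,-0.01,0,-0.005,-0.121,0.203,0,-0.01,0,-0.005,-0.121,0.203,0,-0.01,0,-0.005]' >/dev/null;  python3 -m handwheel '[-0.121,0.203,0,-0.011,0,-0.004,0,0,0,0,0,0,0,0,0,0,0,0]' >/dev/null; python3 st.py
```

```text
t13.65 p [0.445  0.4118 0.2625] yaw_y 89.1 z [-0.007 -0.174 -0.985] F [ 0.   0.1 -0. ] op 0.080 ff 41.0 q [ 0.64  0.18  1.63 -0.14  1.44 -0.89]
```

```bash
python3 -m handwheel '[0,0,-0.25,0,0,0,0,0,-0.25,0,0,0,0,0,-0.25,0,0,0,0,0,0,0,0,0,0,0,0,0,0,0]' >/dev/null; python3 st.py; python3 -m handwheel '[0,0,-0.12,0,0,0,0,0,-0.12,0,0,0,0,0,-0.11,0,0,0,0,0,0,0,0,0,0,0,0,0,0,0]' >/dev/null; python3 st.py
```

```text
t14.07 p [0.4457 0.4081 0.1483] yaw_y 88.8 z [-0.012 -0.177 -0.984] F [-0.4 -0.3  0.7] op 0.082 ff 41.0 q [ 0.63  0.28  1.73 -0.14  1.25 -0.86]
t14.48 p [0.4478 0.4105 0.1005] yaw_y 88.8 z [-0.005 -0.172 -0.985] F [-0.5  0.4 -0.5] op 0.076 ff 41.0 q [ 0.63  0.33  1.76 -0.15  1.16 -0.85]
```

```bash
python3 - <<'E'
from h import *
p,d,c=cam('side'); g=(255*(p/255.)**0.5).astype(np.uint8)
cv2.imwrite('pics/s7.png',cv2.resize(g[220:340,420:540],(600,600),interpolation=2))
E
```

```text
(no output)
```

View pics/s7.png

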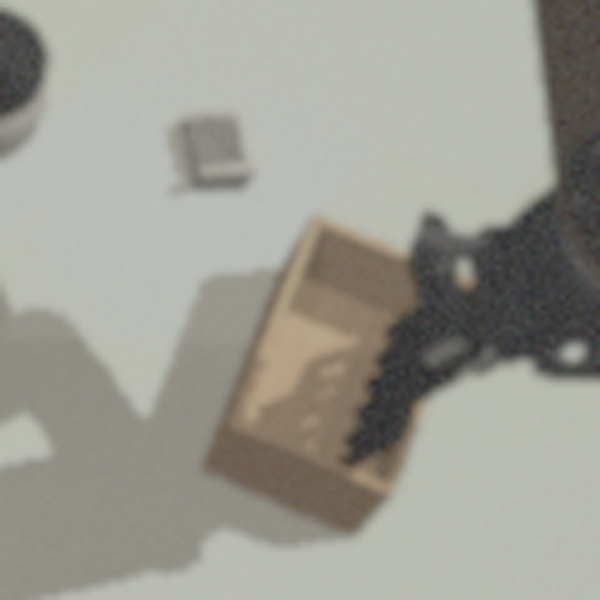

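```bash
python3 -m handwheel '[0,0,-0.03,0,0,0,0,0,-0.03,0,0,0,0,0,0,0,0,0,0,0,0,0,0,0]' >/dev/null; python3 st.py; python3 -m handwheel '[0,0,-0.02,0,0,0,0,0,0,0,0,0]' >/dev/null; python3 st.py;  python3 -m handwheel '[0,0,0,0,0,0,0,0,0,0,0,0,0,0,0,0,0,0,0,0,0,0,0,0]' 0.32 >/dev/null; python3 st.py
```

```text
t14.87 p [0.4464 0.4103 0.0893] yaw_y 88.8 z [-0.007 -0.173 -0.985] F [ 0.8  0.5 -0.3] op 0.077 ff 41.0 q [ 0.63  0.35  1.76 -0.15  1.15 -0.85]
t15.03 p [0.4469 0.411  0.0884] yaw_y 88.8 z [-0.006 -0.173 -0.985] F [-1.8 -1.   6.2] op 0.083 ff 42.1 q [ 0.64  0.35  1.76 -0.15  1.14 -0.85]
t15.37 p [0.4463 0.4101 0.0858] yaw_y 88.8 z [-0.008 -0.174 -0.985] F [-0.1 -0.2  0.8] op 0.322 ff 0.0 q [ 0.63  0.35  1.76 -0.15  1.14 -0.85]
```

```bash
python3 -m handwheel '[0,0.035,0.2,0,0,0,0,0.045,0.25,0,0,0,0,0.045,0.25,0,0,0,0,0.045,0.25,0,0,0,0,0.035,0.2,0,0,0]' >/dev/null; python3 -m handwheel '[0.1046,-0.23,0,0.0085,0,0.0041,0.1046,-0.23,0,0.0085,0,0.0041,0.1046,-0.23,0,0.0085,0,0.0041,0.1046,-0.23,0,0.0085,0,0.0041,0.1046,-0.23,0,0.0085,0,0.0041]' >/dev/null;  python3 -m handwheel '[0.1046,-0.23,0,0.0085,0,0.0041,0.1046,-0.23,0,0.0085,0,0.0041,0.1046,-0.23,0,0.0085,0,0.0041,0.1046,-0.23,0,0.0085,0,0.0041,0.1046,-0.23,0,0.0085,0,0.0041]' >/dev/null;   python3 -m handwheel '[0.1046,-0.23,0,0.0085,0,0.0041,0.1046,-0.23,0,0.0085,0,0.0041,0.1046,-0.23,0,0.0085,0,0.0041,0,0,0,0,0,0,0,0,0,0,0,0]' >/dev/null; python3 st.py; python3 -c "
from h import *
trays(); p,d,c=cam('top'); g=(255*(p/255.)**0.5).astype(np.uint8); cv2.imwrite('pics/t8.png',cv2.resize(g[240:350,80:190],(500,500),interpolation=2))"
```

```text
t17.03 p [ 0.6507 -0.0098  0.2578] yaw_y 93.4 z [-0.001 -0.    -1.   ] F [ 0.3 -0.4 -0.7] op 0.319 ff 0.0 q [-0.17  0.21  1.6  -0.    1.33 -1.8 ]
tray? [401, 168, 20, 17, 94] [ 704.3 -257.9   44.6   17.9   53. ] 0.073
tray? [431, 238, 49, 48, 466] [ 510.4 -358.2   90.1   87.6   12.6] 0.068
tray? [110, 267, 44, 58, 502] [445.5 375.2 127.5  87.7  -1. ] 0.067
tray? [0, 463, 31, 17, 409] [ 61.2 623.2  61.5  34.4 -80.2] 0.074
```

View pics/t8.png

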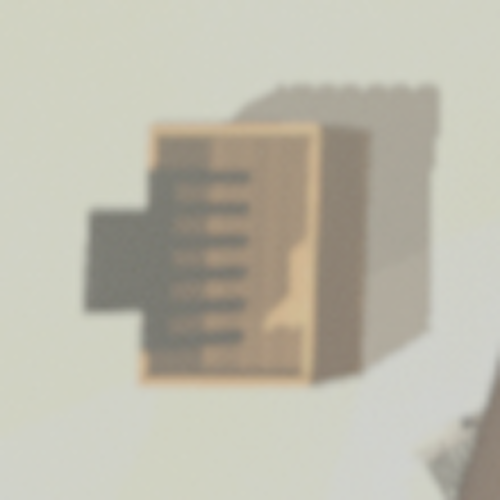

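```bash
python3 -m handwheel '[-0.006,0.005,-0.2,0,0,0,0,0,-0.2,0,0,0,0,0,-0.2,0,0,0,0,0,0,0,0,0,0,0,0,0,0,0]' >/dev/null; python3 st.py; python3 -m handwheel '[0,0,-0.16,0,0,0,0,0,-0.16,0,0,0,0,0,-0.15,0,0,0,0,0,0,0,0,0,0,0,0,0,0,0]' >/dev/null; python3 st.py;python3 -m handwheel '[0,0,0,0,0,0,0,0,0,0,0,0,0,0,0,0,0,0,0,0,0,0,0,0]' 0 40 >/dev/null; python3 st.py
```

```text
t17.55 p [ 0.6478 -0.0048  0.1668] yaw_y 93.7 z [-0.005  0.    -1.   ] F [0.6 0.  0. ] op 0.321 ff 0.0 q [-0.16  0.28  1.69 -0.    1.18 -1.8 ]
t17.97 p [ 0.65   -0.0061  0.0996] yaw_y 93.7 z [ 0.001 -0.001 -1.   ] F [-0.3 -0.3 -0.2] op 0.318 ff 0.0 q [-0.16  0.35  1.73 -0.    1.06 -1.8 ]
t18.30 p [ 0.6518 -0.0074  0.1019] yaw_y 93.6 z [ 0.006 -0.002 -1.   ] F [-0.9 -1.6  5.2] op 0.084 ff 41.5 q [-0.17  0.35  1.73 -0.    1.06 -1.8 ]
```

```bash
python3 -m handwheel '[0,0,0.1,0,0,0,0,0,0.25,0,0,0,0,0,0.25,0,0,0,0,0,0.25,0,0,0,0,0,0.25,0,0,0]' >/dev/null; python3 -m handwheel '[0,0,0,0,0,0]' >/dev/null; python3 st.py; python3 -c "
from h import *
trays()";  python3 -m handwheel '[-0.1245,0.2105,0,0.0101,0,-0.0049,-0.1245,0.2105,0,0.0101,0,-0.0049,-0.1245,0.2105,0,0.0101,0,-0.0049,-0.1245,0.2105,0,0.0101,0,-0.0049,-0.1245,0.2105,0,0.0101,0,-0.0049]' >/dev/null; python3 -m handwheel '[-0.1245,0.2105,0,0.0101,0,-0.0049,-0.1245,0.2105,0,0.0101,0,-0.0049,-0.1245,0.2105,0,0.0101,0,-0.0049,-0.1245,0.2105,0,0.0101,0,-0.0049,-0.1245,0.2105,0,0.0101,0,-0.0049]' >/dev/null; python3 -m handwheel '[-0.1245,0.2105,0,0.0101,0,-0.0049,0,0,0,0,0,0,0,0,0,0,0,0]' >/dev/null; python3 st.py
```

```text
t18.80 p [ 0.6536 -0.0072  0.2752] yaw_y 93.6 z [ 0.018 -0.003 -1.   ] F [ 1.4 -0.2  1.3] op 0.082 ff 40.5 q [-0.17  0.19  1.59 -0.    1.34 -1.8 ]
tray? [402, 163, 21, 22, 115] [ 709.2 -259.9   45.2   27.8   43.1] 0.075
tray? [432, 238, 48, 48, 469] [ 510.3 -358.1   90.    87.9   12.8] 0.068
tray? [110, 267, 43, 58, 505] [445.3 374.9 127.7  87.1  -1. ] 0.067
tray? [0, 463, 32, 17, 412] [ 60.9 623.   61.1  35.7 -80.7] 0.074
t19.93 p [0.4423 0.3414 0.2618] yaw_y 88.9 z [ 0.005  0.171 -0.985] F [ 0.3  1.2 -0.8] op 0.080 ff 40.5 q [ 0.4  -0.06  1.89  0.17  1.25 -1.2 ]
```

```bash
python3 -m handwheel '[0.01,0,-0.25,0,0,0,0.01,-0.005,-0.25,0,0,0,0,0,-0.25,0,0,0,0,0,-0.2,0,0,0,0,0,0,0,0,0]' >/dev/null; python3 st.py; python3 -m handwheel '[0,0,-0.06,0,0,0,0,0,-0.06,0,0,0,0,0,0,0,0,0,0,0,0,0,0,0]' >/dev/null; python3 st.py
```

```text
t20.35 p [0.4425 0.3362 0.1121] yaw_y 88.5 z [-0.007  0.166 -0.986] F [-0.6 -0.7 -1.7] op 0.083 ff 40.4 q [ 0.39  0.09  2.02  0.19  0.98 -1.26]
t20.68 p [0.4481 0.34   0.104 ] yaw_y 88.8 z [ 0.009  0.173 -0.985] F [-0.1  1.1 -0.4] op 0.076 ff 40.5 q [ 0.39  0.11  2.02  0.19  0.95 -1.26]
```

```bash
python3 -m handwheel '[0,0,-0.03,0,0,0,0,0,-0.03,0,0,0,0,0,0,0,0,0,0,0,0,0,0,0]' >/dev/null; python3 st.py; python3 -m handwheel '[0,0,0,0,0,0,0,0,0,0,0,0,0,0,0,0,0,0,0,0,0,0,0,0]' 0.32 >/dev/null; python3 st.py;  python3 -m handwheel '[0,-0.035,0.2,0,0,0,0,-0.045,0.25,0,0,0,0,-0.045,0.25,0,0,0,0,-0.045,0.25,0,0,0,0,-0.035,0.2,0,0,0]' >/dev/null; python3 st.py
```

```text
t21.02 p [0.4477 0.3401 0.0943] yaw_y 88.8 z [ 0.009  0.173 -0.985] F [0.1 0.6 0.6] op 0.080 ff 40.7 q [ 0.39  0.12  2.02  0.2   0.93 -1.27]
t21.35 p [0.4469 0.3398 0.0936] yaw_y 88.8 z [ 0.007  0.173 -0.985] F [-0.5 -1.3 -0.6] op 0.319 ff 0.0 q [ 0.39  0.13  2.02  0.2   0.93 -1.27]
t21.77 p [0.4474 0.3089 0.2695] yaw_y 88.8 z [ 0.01   0.174 -0.985] F [ 1.1 -0.1  0.4] op 0.321 ff 0.0 q [ 0.34 -0.1   1.91  0.17  1.27 -1.26]
```

```bash
python3 -m handwheel '[0.1243,-0.2175,0,-0.0101,0,0.0049,0.1243,-0.2175,0,-0.0101,0,0.0049,0.1243,-0.2175,0,-0.0101,0,0.0049,0.1243,-0.2175,0,-0.0101,0,0.0049,0.1243,-0.2175,0,-0.0101,0,0.0049]' >/dev/null; python3 -m handwheel '[0.1243,-0.2175,0,-0.0101,0,0.0049,0.1243,-0.2175,0,-0.0101,0,0.0049,0.1243,-0.2175,0,-0.0101,0,0.0049,0.1243,-0.2175,0,-0.0101,0,0.0049,0.1243,-0.2175,0,-0.0101,0,0.0049]' >/dev/null; python3 -m handwheel '[0.1243,-0.2175,0,-0.0101,0,0.0049,0,0,0,0,0,0,0,0,0,0,0,0]' >/dev/null; python3 st.py;  python3 -c "
from h import *
trays(); p,d,c=cam('top'); g=(255*(p/255.)**0.5).astype(np.uint8); cv2.imwrite('pics/t9.png',cv2.resize(g[240:350,80:190],(500,500),interpolation=2))"
```

```text
t22.85 p [ 0.6525 -0.0514  0.2652] yaw_y 93.5 z [-0.001 -0.    -1.   ] F [-0.6  0.2 -0.7] op 0.325 ff 0.0 q [-0.23  0.21  1.58 -0.    1.35 -1.86]
tray? [402, 167, 21, 18, 105] [ 706.  -260.2   46.5   22.8   56.6] 0.074
tray? [432, 238, 47, 48, 465] [ 510.4 -358.2   90.1   87.2   12.6] 0.068
tray? [110, 267, 43, 58, 534] [445.5 375.8 127.7  88.1  -0.6] 0.068
tray? [0, 463, 32, 17, 409] [ 70.4 621.3  69.8  32.4  78. ] 0.074
```

View pics/t9.png

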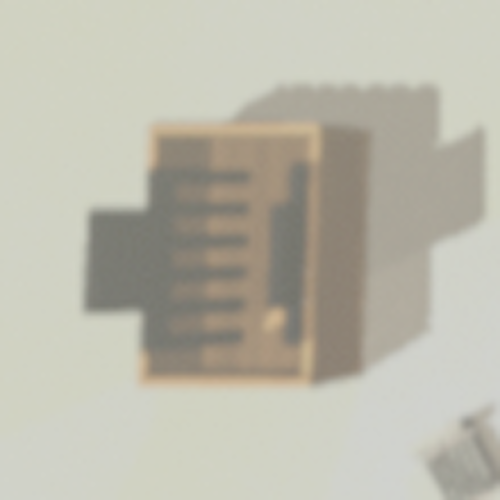

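```bash
python3 -m handwheel '[0,0.008,-0.2,0,0,0,0,0,-0.2,0,0,0,0,0,-0.2,0,0,0,0,0,0,0,0,0,0,0,0,0,0,0]' >/dev/null; python3 st.py; python3 -m handwheel '[0,0,-0.17,0,0,0,0,0,-0.17,0,0,0,0,0,-0.18,0,0,0,0,0,0,0,0,0,0,0,0,0,0,0]' >/dev/null; python3 st.py;python3 -m handwheel '[0,0,0,0,0,0,0,0,0,0,0,0,0,0,0,0,0,0,0,0,0,0,0,0]' 0 40 >/dev/null; python3 st.py; python3 -c "
from h import *
_,_,c=cam('top')
for n,x,z in(('tip1',247,.008),('top2L',272,.12),('top2R',297,.12),('sh2L',290,.078),('sh2R',308,.078),('sh1',150,.075),('rimL',155,.07),('rimR',315,.07)): print(n,plane(c,80+x/4.545,240+250/4.545,z)[1].round(4))"
```

```text
t23.37 p [ 0.6505 -0.047   0.1745] yaw_y 93.7 z [-0.004  0.    -1.   ] F [0.6 0.3 1.1] op 0.318 ff 0.0 q [-0.23  0.28  1.67 -0.    1.2  -1.86]
t23.78 p [ 0.6524 -0.0481  0.0994] yaw_y 93.6 z [ 0.    -0.001 -1.   ] F [0.1 0.2 0.1] op 0.320 ff 0.0 q [-0.23  0.36  1.72 -0.    1.07 -1.86]
t24.12 p [ 0.6546 -0.0493  0.1022] yaw_y 93.6 z [ 0.006 -0.003 -1.   ] F [-0.9 -1.2  6.1] op 0.083 ff 41.8 q [-0.23  0.36  1.71 -0.    1.06 -1.86]
tip1 0.3925
top2L 0.3337
top2R 0.322
sh2L 0.342
sh2R 0.3332
sh1 0.4121
rimL 0.412
rimR 0.3328
```

```bash
python3 -m handwheel '[0,0,0.1,0,0,0,0,0,0.25,0,0,0,0,0,0.25,0,0,0,0,0,0.25,0,0,0,0,0,0.25,0,0,0]' >/dev/null; python3 -m handwheel '[0,0,0,0,0,0]' >/dev/null; python3 st.py; python3 -c "
from h import *
trays()";  python3 -m handwheel '[-0.116,0.2355,0,0,0,-0.0044,-0.116,0.2355,0,0,0,-0.0044,-0.116,0.2355,0,0,0,-0.0044,-0.116,0.2355,0,0,0,-0.0044]' >/dev/null; python3 -m handwheel '[-0.116,0.2355,0,0,0,-0.0044,-0.116,0.2355,0,0,0,-0.0044,-0.116,0.2355,0,0,0,-0.0044,-0.116,0.2355,0,0,0,-0.0044]' >/dev/null; python3 -m handwheel '[-0.116,0.2355,0,0,0,-0.0044,-0.116,0.2355,0,0,0,-0.0044,-0.116,0.2355,0,0,0,-0.0044,-0.116,0.2355,0,0,0,-0.0044,0,0,0,0,0,0]' >/dev/null; python3 -m handwheel '[0,0,0,0,0,0]' >/dev/null; python3 st.py
```

```text
t24.67 p [ 0.6561 -0.0491  0.276 ] yaw_y 93.6 z [ 0.018 -0.004 -1.   ] F [1.1 0.3 0.9] op 0.080 ff 40.8 q [-0.23  0.2   1.57 -0.    1.35 -1.86]
tray? [402, 163, 21, 22, 109] [ 709.4 -260.2   45.2   28.9   43.8] 0.074
tray? [432, 238, 47, 48, 474] [ 510.5 -358.4   89.7   87.7   12.9] 0.068
tray? [110, 267, 43, 58, 534] [445.4 375.3 127.5  88.2  -0.9] 0.068
tray? [0, 462, 32, 18, 415] [ 59.5 623.4  62.4  37.4 -78.3] 0.074
t25.88 p [0.4415 0.3767 0.2625] yaw_y 89.1 z [-0.002 -0.002 -1.   ] F [ 0.   0.1 -0.4] op 0.075 ff 40.8 q [ 0.53  0.05  1.77 -0.    1.33 -1.02]
```

```bash
python3 -m handwheel '[0.015,-0.01,-0.25,0,0,0,0.01,-0.005,-0.25,0,0,0,0,0,-0.25,0,0,0,0,0,-0.2,0,0,0,0,0,0,0,0,0]' >/dev/null; python3 st.py; python3 -m handwheel '[0,0,-0.06,0,0,0,0,0,-0.06,0,0,0,0,0,0,0,0,0,0,0,0,0,0,0]' >/dev/null; python3 st.py
```

```text
t26.30 p [0.4428 0.3687 0.1124] yaw_y 88.7 z [-0.014 -0.009 -1.   ] F [-0.9 -0.4 -0.8] op 0.079 ff 40.8 q [ 0.52  0.19  1.9  -0.    1.07 -1.03]
t26.63 p [0.4481 0.3733 0.1042] yaw_y 88.8 z [ 0.002  0.    -1.   ] F [ 1.1 -0.1  0.1] op 0.078 ff 40.8 q [ 0.52  0.21  1.9  -0.    1.04 -1.03]
```

```bash
python3 -m handwheel '[0,0.01,-0.025,0,0,0,0,0,-0.025,0,0,0,0,0,0,0,0,0,0,0,0,0,0,0]' >/dev/null; python3 st.py; python3 -m handwheel '[0,0,0,0,0,0,0,0,0,0,0,0,0,0,0,0,0,0,0,0,0,0,0,0]' 0.26 >/dev/null; python3 st.py;  python3 -m handwheel '[0,0,0.2,0,0,0,0,0,0.25,0,0,0,0,0,0.25,0,0,0,0,0,0.25,0,0,0,0,0,0.2,0,0,0]' >/dev/null; python3 st.py
```

```text
t26.97 p [0.4472 0.3748 0.0955] yaw_y 88.9 z [ 0.001 -0.001 -1.   ] F [ 0.2  0.2 -0.4] op 0.077 ff 40.8 q [ 0.52  0.22  1.9  -0.    1.02 -1.03]
t27.30 p [0.4472 0.3746 0.0953] yaw_y 88.9 z [ 0.    -0.001 -1.   ] F [-0.1  0.2 -0.1] op 0.261 ff 0.0 q [ 0.52  0.22  1.9  -0.    1.02 -1.03]
t27.72 p [0.4476 0.3749 0.2713] yaw_y 88.9 z [ 0.003  0.001 -1.   ] F [ 0.5  1.  -0. ] op 0.257 ff 0.0 q [ 0.52  0.05  1.75 -0.    1.34 -1.03]
```

```bash
python3 -m handwheel '[0.0523,-0.0685,0,0,0,-0.0779,0.0523,-0.0685,0,0,0,-0.0779,0.0523,-0.0685,0,0,0,-0.0779,0.0523,-0.0685,0,0,0,-0.0779,0.0523,-0.0685,0,0,0,-0.0779]' 0.32 >/dev/null; python3 -m handwheel '[0.0523,-0.0685,0,0,0,-0.0779,0.0523,-0.0685,0,0,0,-0.0779,0.0523,-0.0685,0,0,0,-0.0779,0.0523,-0.0685,0,0,0,-0.0779,0.0523,-0.0685,0,0,0,-0.0779]' >/dev/null; python3 -m handwheel '[0.0523,-0.0685,0,0,0,-0.0779,0.0523,-0.0685,0,0,0,-0.0779,0.0523,-0.0685,0,0,0,-0.0779,0.0523,-0.0685,0,0,0,-0.0779,0.0523,-0.0685,0,0,0,-0.0779]' >/dev/null; python3 -m handwheel '[0.0523,-0.0685,0,0,0,-0.0779,0.0523,-0.0685,0,0,0,-0.0779,0.0523,-0.0685,0,0,0,-0.0779,0.0523,-0.0685,0,0,0,-0.0779,0.0523,-0.0685,0,0,0,-0.0779]' >/dev/null; python3 -m handwheel '[0.0523,-0.0685,0,0,0,-0.0779,0.0523,-0.0685,0,0,0,-0.0779,0.0523,-0.0685,0,0,0,-0.0779,0.0523,-0.0685,0,0,0,-0.0779,0.0523,-0.0685,0,0,0,-0.0779]' >/dev/null; python3 -m handwheel '[0,0,0,0,0,0]' >/dev/null; python3 st.py; python3 -c "
from h import *
trays(); p,d,c=cam('top'); g=(255*(p/255.)**0.5).astype(np.uint8); cv2.imwrite('pics/t10.png',cv2.resize(g[240:350,80:190],(500,500),interpolation=2))"
```

```text
t29.88 p [0.6442 0.1159 0.2674] yaw_y -86.7 z [ 0.  0. -1.] F [ 0.3  0.1 -0.5] op 0.322 ff 0.0 q [0.02 0.21 1.58 0.   1.35 1.54]
tray? [402, 167, 21, 18, 106] [ 704.8 -260.7   44.5   21.6   57.9] 0.074
tray? [431, 238, 48, 48, 481] [ 510.3 -358.    89.9   87.7   12.7] 0.068
tray? [112, 267, 14, 11, 67] [503.2 406.9  32.3  18.5 -41.2] 0.068
tray? [0, 463, 32, 17, 412] [ 60.2 621.4  58.5  36.2 -78.5] 0.074
```

View pics/t10.png

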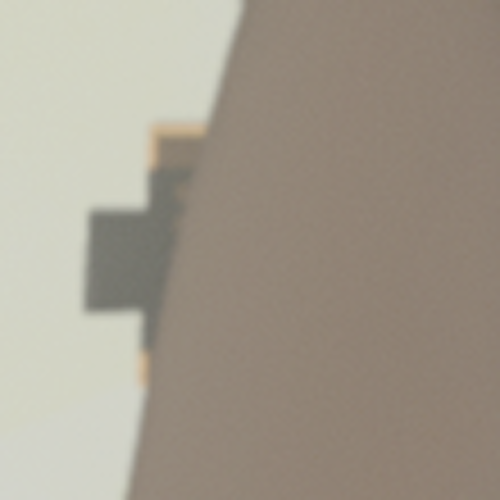

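```bash
python3 -m handwheel '[-0.008,0.013,-0.2,0,0,0.003,0,0,-0.2,0,0,0,0,0,-0.2,0,0,0,0,0,0,0,0,0,0,0,0,0,0,0]' >/dev/null; python3 st.py; python3 -m handwheel '[0,0,-0.17,0,0,0,0,0,-0.17,0,0,0,0,0,-0.18,0,0,0,0,0,0,0,0,0,0,0,0,0,0,0]' >/dev/null; python3 st.py;python3 -m handwheel '[0,0,0,0,0,0,0,0,0,0,0,0,0,0,0,0,0,0,0,0,0,0,0,0]' 0 40 >/dev/null; python3 st.py
```

```text
t30.40 p [0.6402 0.1203 0.1757] yaw_y -86.0 z [-0.005  0.001 -1.   ] F [ 0.1 -0.6  0.9] op 0.317 ff 0.0 q [0.03 0.27 1.67 0.   1.2  1.53]
t30.82 p [0.6423 0.12   0.1008] yaw_y -86.1 z [-0.     0.001 -1.   ] F [-0.3  1.1  1.1] op 0.320 ff 0.0 q [0.03 0.35 1.72 0.   1.07 1.53]
t31.15 p [0.6445 0.1193 0.1036] yaw_y -86.1 z [ 0.006 -0.    -1.   ] F [ 0.1 -1.1  6.7] op 0.079 ff 41.3 q [ 0.03  0.35  1.72 -0.    1.07  1.53]
```

```bash
python3 -m handwheel '[0,0,0.1,0,0,0,0,0,0.25,0,0,0,0,0,0.25,0,0,0,0,0,0.25,0,0,0,0,0,0.25,0,0,0]' >/dev/null; python3 -m handwheel '[0,0,0,0,0,0]' >/dev/null; python3 st.py; python3 -m handwheel '[-0.0789,-0.2456,0,-0.009,-0.002,0.0082,-0.0789,-0.2456,0,-0.009,-0.002,0.0082,-0.0789,-0.2456,0,-0.009,-0.002,0.0082,-0.0789,-0.2456,0,-0.009,-0.002,0.0082]' >/dev/null;  python3 -m handwheel '[-0.0789,-0.2456,0,-0.009,-0.002,0.0082,-0.0789,-0.2456,0,-0.009,-0.002,0.0082,-0.0789,-0.2456,0,-0.009,-0.002,0.0082,-0.0789,-0.2456,0,-0.009,-0.002,0.0082]' >/dev/null; python3 st.py; python3 -c "
from h import *
trays()"
```

```text
t31.65 p [0.6462 0.1201 0.2769] yaw_y -86.1 z [ 0.018  0.002 -1.   ] F [0.7 0.3 1.3] op 0.083 ff 40.1 q [0.03 0.2  1.58 0.   1.35 1.53]
t32.32 p [ 0.5466 -0.1764  0.2653] yaw_y -80.2 z [ 0.032 -0.111 -0.993] F [-0.2 -0.3 -1.3] op 0.083 ff 40.1 q [-0.45 -0.    1.82 -0.09  1.25  0.98]
tray? [402, 169, 22, 16, 103] [ 704.1 -263.4   45.8   23.4   73.9] 0.075
tray? [433, 238, 46, 48, 454] [ 510.5 -358.3   89.9   87.4   12.7] 0.068
tray? [110, 267, 43, 58, 533] [ 4.453e+02  3.757e+02  1.282e+02  8.790e+01 -3.000e-01] 0.068
tray? [0, 463, 31, 17, 409] [ 60.5 624.8  63.6  35.2 -79.3] 0.074
```

```bash
python3 -m handwheel '[-0.0789,-0.2456,0,-0.009,-0.002,0.0082,-0.0789,-0.2456,0,-0.009,-0.002,0.0082,-0.0789,-0.2456,0,-0.009,-0.002,0.0082,-0.0789,-0.2456,0,-0.009,-0.002,0.0082,0,0,0,0,0,0]' >/dev/null;python3 -m handwheel '[0,0,0,0,0,0]' >/dev/null; python3 st.py
```

```text
t32.87 p [ 0.4993 -0.3237  0.2649] yaw_y -77.6 z [ 0.05  -0.164 -0.985] F [-0.8  0.2 -0.5] op 0.079 ff 40.1 q [-0.7   0.01  1.81 -0.1   1.18  0.68]
```

```bash
python3 -m handwheel '[0.015,0,-0.25,0,0,0,0.007,0.005,-0.25,0,0,0,0,0,-0.25,0,0,0,0,0,-0.2,0,0,0,0,0,0,0,0,0]' >/dev/null; python3 st.py; python3 -m handwheel '[0,0,-0.06,0,0,0,0,0,-0.05,0,0,0,0,0,0,0,0,0,0,0,0,0,0,0]' >/dev/null; python3 st.py; python3 - <<'E'
from h import *
p,d,c=cam('side'); g=(255*(p/255.)**0.5).astype(np.uint8)
cv2.imwrite('pics/s11.png',cv2.resize(g[150:260,170:280],(500,500),interpolation=2))
E
```

```text
t33.28 p [ 0.5002 -0.317   0.1143] yaw_y -77.2 z [ 0.041 -0.155 -0.987] F [-0.4  2.1 -1.3] op 0.081 ff 40.0 q [-0.69  0.16  1.94 -0.12  0.91  0.72]
t33.62 p [ 0.5043 -0.3221  0.1074] yaw_y -77.3 z [ 0.052 -0.166 -0.985] F [-0.4 -1.  -0.6] op 0.082 ff 40.1 q [-0.7   0.17  1.94 -0.12  0.89  0.72]
```

View pics/s11.png

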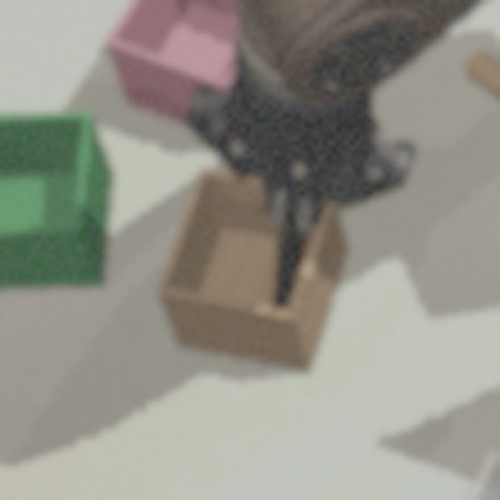

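```bash
python3 -m handwheel '[0,0,-0.035,0,0,0,0,0,-0.035,0,0,0,0,0,0,0,0,0,0,0,0,0,0,0]' >/dev/null; python3 st.py; python3 -m handwheel '[0,0,0,0,0,0,0,0,0,0,0,0,0,0,0,0,0,0,0,0,0,0,0,0]' 0.3 >/dev/null; python3 st.py;  python3 -m handwheel '[-0.008,0.035,0.2,0,0,0,-0.01,0.045,0.25,0,0,0,-0.01,0.045,0.25,0,0,0,-0.01,0.045,0.25,0,0,0,-0.008,0.035,0.2,0,0,0]' >/dev/null; python3 st.py
```

```text
t34.00 p [ 0.5038 -0.3221  0.0957] yaw_y -77.3 z [ 0.051 -0.165 -0.985] F [ 0.3 -0.6  1.2] op 0.078 ff 40.3 q [-0.7   0.19  1.95 -0.12  0.86  0.73]
t34.33 p [ 0.5031 -0.3216  0.0949] yaw_y -77.3 z [ 0.05  -0.164 -0.985] F [0.  0.3 0.6] op 0.299 ff 0.0 q [-0.7   0.19  1.95 -0.12  0.87  0.73]
t34.75 p [ 0.4967 -0.2908  0.2711] yaw_y -77.3 z [ 0.052 -0.166 -0.985] F [-0.  -0.8  0. ] op 0.298 ff 0.0 q [-0.66 -0.04  1.85 -0.11  1.19  0.72]
```

```bash
python3 -m handwheel '[0.101,0.217,0,0.0106,0.0032,-0.0099,0.101,0.217,0,0.0106,0.0032,-0.0099,0.101,0.217,0,0.0106,0.0032,-0.0099,0.101,0.217,0,0.0106,0.0032,-0.0099,0.101,0.217,0,0.0106,0.0032,-0.0099]' 0.32 >/dev/null; python3 -m handwheel '[0.101,0.217,0,0.0106,0.0032,-0.0099,0.101,0.217,0,0.0106,0.0032,-0.0099,0.101,0.217,0,0.0106,0.0032,-0.0099,0.101,0.217,0,0.0106,0.0032,-0.0099,0.101,0.217,0,0.0106,0.0032,-0.0099]' >/dev/null; python3 -m handwheel '[0,0,0,0,0,0,0,0,0,0,0,0]' >/dev/null; python3 st.py; python3 -c "
from h import *
trays(); p,d,c=cam('top'); g=(255*(p/255.)**0.5).astype(np.uint8); cv2.imwrite('pics/t12.png',np.hstack([cv2.resize(g[240:350,80:190],(390,390),interpolation=2),cv2.resize(g[210:310,400:500],(390,390),interpolation=2)]))"
```

```text
t35.75 p [0.6481 0.0361 0.267 ] yaw_y -86.0 z [-0.014 -0.002 -1.   ] F [-1.  -0.5  0.7] op 0.315 ff 0.0 q [-0.1   0.21  1.59 -0.    1.36  1.4 ]
tray? [402, 165, 22, 20, 106] [ 708.1 -262.7   46.3   28.6   61.8] 0.074
tray? [431, 238, 48, 48, 478] [ 510.2 -357.2   89.8   87.3   12.7] 0.068
tray? [110, 267, 43, 58, 545] [445.4 375.8 127.6  88.6  -0.8] 0.068
tray? [0, 463, 31, 17, 413] [ 70.2 621.5  67.7  32.4  78.5] 0.074
```

View pics/t12.png

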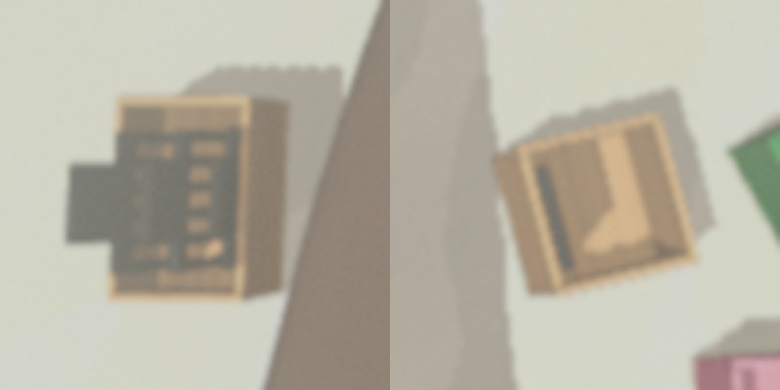

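```bash
python3 -m handwheel '[0,-0.009,-0.2,0,0,0,0,0,-0.2,0,0,0,0,0,-0.2,0,0,0,0,0,0,0,0,0,0,0,0,0,0,0]' >/dev/null; python3 st.py; python3 -m handwheel '[0,0,-0.17,0,0,0,0,0,-0.17,0,0,0,0,0,-0.18,0,0,0,0,0,0,0,0,0,0,0,0,0,0,0]' >/dev/null; python3 st.py;python3 -m handwheel '[0,0,0,0,0,0,0,0,0,0,0,0,0,0,0,0,0,0,0,0,0,0,0,0]' 0 40 >/dev/null; python3 st.py
```

```text
t36.27 p [0.6463 0.0321 0.1758] yaw_y -86.2 z [-0.018 -0.001 -1.   ] F [-0.2  0.4  0.7] op 0.322 ff 0.0 q [-0.11  0.27  1.68 -0.    1.21  1.4 ]
t36.68 p [0.6482 0.0327 0.1008] yaw_y -86.2 z [-0.013 -0.001 -1.   ] F [ 0.2 -0.2  1. ] op 0.318 ff 0.0 q [-0.1   0.35  1.72 -0.    1.08  1.4 ]
t37.02 p [0.6504 0.0328 0.1037] yaw_y -86.1 z [-0.006 -0.002 -1.   ] F [ 0.1 -0.6  6.3] op 0.081 ff 42.1 q [-0.1   0.35  1.72 -0.    1.08  1.4 ]
```

```bash
python3 -m handwheel '[0,0,0.1,0,0,0,0,0,0.25,0,0,0,0,0,0.25,0,0,0,0,0,0.25,0,0,0,0,0,0.25,0,0,0]' >/dev/null; python3 -m handwheel '[0,0,0,0,0,0]' >/dev/null; python3 st.py; python3 -m handwheel '[-0.0744,-0.2364,0,0.009,0.002,0.0082,-0.0744,-0.2364,0,0.009,0.002,0.0082,-0.0744,-0.2364,0,0.009,0.002,0.0082,-0.0744,-0.2364,0,0.009,0.002,0.0082]' >/dev/null;  python3 -m handwheel '[-0.0744,-0.2364,0,0.009,0.002,0.0082,-0.0744,-0.2364,0,0.009,0.002,0.0082,-0.0744,-0.2364,0,0.009,0.002,0.0082,-0.0744,-0.2364,0,0.009,0.002,0.0082]' >/dev/null; python3 -c "
from h import *
trays()"; python3 -m handwheel '[-0.0744,-0.2364,0,0.009,0.002,0.0082,-0.0744,-0.2364,0,0.009,0.002,0.0082,-0.0744,-0.2364,0,0.009,0.002,0.0082,-0.0744,-0.2364,0,0.009,0.002,0.0082,0,0,0,0,0,0]' >/dev/null;python3 -m handwheel '[0,0,0,0,0,0]' >/dev/null; python3 st.py
```

```text
t37.52 p [0.652  0.033  0.2768] yaw_y -86.1 z [ 0.005 -0.003 -1.   ] F [ 0.2 -0.2  1.9] op 0.081 ff 41.3 q [-0.1   0.2   1.58 -0.    1.36  1.4 ]
tray? [402, 166, 21, 19, 103] [ 705.9 -260.5   44.5   24.    53.3] 0.074
tray? [110, 267, 43, 58, 532] [445.5 375.2 128.   88.4  -1.2] 0.067
tray? [0, 462, 31, 18, 418] [ 59.9 623.6  64.6  36.1 -78.7] 0.074
t38.73 p [ 0.5132 -0.394   0.2643] yaw_y -77.5 z [-0.062  0.162 -0.985] F [ 1.   0.7 -1.3] op 0.079 ff 41.2 q [-0.84  0.28  1.5   0.06  1.52  0.51]
```

```bash
python3 - <<'E'
from h import *
p,d,c=cam('side'); H=cv2.cvtColor(p,cv2.COLOR_BGR2HSV); P=cloud(c,d)
m=(H[...,0]>8)&(H[...,0]<24)&(H[...,1]>70)&(P[...,2]>.05)&(P[...,2]<.085)
n,l,s,_=cv2.connectedComponentsWithStats(m.astype(np.uint8))
for i in range(1,n):
    if s[i,4]>40: print(s[i],rect(P[l==i]))
S=np.load('side1.npz')['p'].astype(int); D=abs(S-p)[190:240,195:260].max(2)
print('changed px',(D>30).sum())
cv2.imwrite('pics/s13.png',cv2.resize((255*(p/255.)**0.5).astype(np.uint8)[150:260,170:280],(500,500),interpolation=2))
E
```

```text
[ 606  173   34   47 1303] [ 17.4 631.2 126.4  87.5  11.2]
[205 187  40  38 451] [ 510.2 -354.3   95.    89.3   13. ]
[481 263  33  21 185] [394.2 380.6  83.4  47.9 -75. ]
[207 273  19  19 134] [ 722.9 -253.4   44.6   25.2  -28.8]
[465 283  39  38 257] [475.2 377.3  83.3  74.7  88.7]
changed px 894
```

View pics/s13.png

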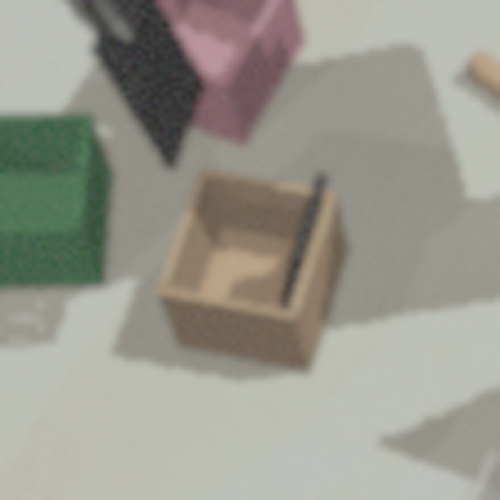

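```bash
python3 -m handwheel '[0.02,0.005,-0.25,0,0,0,0.02,0.005,-0.25,0,0,0,0,0,-0.25,0,0,0,0,0,-0.2,0,0,0,0,0,0,0,0,0]' >/dev/null; python3 st.py; python3 -m handwheel '[0,0,-0.06,0,0,0,0,0,-0.05,0,0,0,0,0,0,0,0,0,0,0,0,0,0,0]' >/dev/null; python3 st.py; python3 -m handwheel '[0,0,-0.035,0,0,0,0,0,-0.035,0,0,0,0,0,0,0,0,0,0,0,0,0,0,0]' >/dev/null; python3 st.py
```

```text
t39.20 p [ 0.5173 -0.3851  0.1141] yaw_y -77.3 z [-0.073  0.172 -0.982] F [-0.6  0.8 -2.1] op 0.077 ff 41.2 q [-0.82  0.41  1.62  0.07  1.28  0.5 ]
t39.53 p [ 0.521  -0.3913  0.1077] yaw_y -77.3 z [-0.061  0.16  -0.985] F [-0.4 -0.8 -0.2] op 0.080 ff 41.2 q [-0.83  0.42  1.62  0.07  1.26  0.5 ]
t39.87 p [ 0.5206 -0.3916  0.0962] yaw_y -77.3 z [-0.061  0.16  -0.985] F [-0.   0.   2.9] op 0.084 ff 41.6 q [-0.83  0.44  1.63  0.07  1.24  0.49]
```

```bash
python3 -m handwheel '[0,0,0,0,0,0,0,0,0,0,0,0,0,0,0,0,0,0,0,0,0,0,0,0]' 0.3 >/dev/null;  python3 -m handwheel '[0.012,-0.033,0.2,0,0,0,0.015,-0.04,0.25,0,0,0,0.015,-0.04,0.25,0,0,0,0.015,-0.04,0.25,0,0,0,0.015,-0.04,0.25,0,0,0]' >/dev/null; python3 st.py
python3 -m handwheel '[-0.054,0.2,0.02,-0.008,-0.003,0.0695,-0.054,0.2,0.02,-0.008,-0.003,0.0695,-0.054,0.2,0.02,-0.008,-0.003,0.0695,-0.054,0.2,0.02,-0.008,-0.003,0.0695]' >/dev/null;python3 -m handwheel '[-0.054,0.2,0.02,-0.008,-0.003,0.0695,-0.054,0.2,0.02,-0.008,-0.003,0.0695,-0.054,0.2,0.02,-0.008,-0.003,0.0695,-0.054,0.2,0.02,-0.008,-0.003,0.0695]' >/dev/null;python3 -m handwheel '[-0.054,0.2,0.02,-0.008,-0.003,0.0695,-0.054,0.2,0.02,-0.008,-0.003,0.0695,-0.054,0.2,0.02,-0.008,-0.003,0.0695,-0.054,0.2,0.02,-0.008,-0.003,0.0695]' >/dev/null;python3 -m handwheel '[0,0,0,0,0,0,0,0,0,0,0,0]' 0.5 >/dev/null; python3 st.py
python3 - <<'E'
from h import *
trays()
for n in('top','side'):
    p,d,c=cam(n); np.savez(n+'2.npz',p=p,d=d); P=cloud(c,d); k=(p.max(2)<60)&(P[...,2]>.01)&(P[...,2]<.16)
    for nm,(x,y) in dict(L=(.4455,.3755),S=(.5103,-.3575)).items():
        q=P[k&(abs(P[...,0]-x)<.075)&(abs(P[...,1]-y)<.11)]; print(n,nm,len(q),q.min(0).round(3),q.max(0).round(3))
E
```

```text
t40.62 p [ 0.5307 -0.4196  0.2767] yaw_y -77.3 z [-0.063  0.162 -0.985] F [ 0.2 -1.2  0.6] op 0.301 ff 0.0 q [-0.84  0.34  1.41  0.06  1.55  0.5 ]
t41.78 p [ 0.4333 -0.0584  0.3117] yaw_y -2.4 z [-0.045 -0.099 -0.994] F [-0.1  0.1 -0.3] op 0.502 ff 0.0 q [-0.3  -0.3   2.   -0.11  1.46 -0.25]
tray? [402, 167, 21, 18, 98] [ 704.9 -261.7   44.9   23.1   60.8] 0.074
tray? [431, 238, 48, 48, 367] [ 510.  -356.8   89.8   86.6   12.9] 0.069
tray? [110, 267, 44, 58, 537] [445.4 375.4 127.6  87.7  -0.7] 0.067
tray? [0, 463, 31, 17, 411] [ 71.5 622.   68.9  32.2  77.2] 0.074
top L 1172 [0.397 0.328 0.016] [0.487 0.42  0.125]
top S 680 [ 0.47  -0.464  0.011] [ 0.553 -0.305  0.123]
side L 1360 [0.381 0.332 0.011] [0.513 0.424 0.125]
side S 1196 [ 0.463 -0.467  0.01 ] [ 0.563 -0.301  0.123]
```

```bash
python3 - <<'E'
from h import *
ps=np.radians(12.7)
for n in('top','side'):
    Z=np.load(n+'2.npz'); p=Z['p']; _,_,c=cam(n); P=cloud(c,Z['d'])
    for nm,x,y,a in(('L',.4455,.3755,-.014),('S',.5103,-.357,ps)):
        q=P-[x,y,0]; X=q[...,0]*np.cos(a)+q[...,1]*np.sin(a); Y=-q[...,0]*np.sin(a)+q[...,1]*np.cos(a)
        for lo,hi in((.075,.09),(.09,.105),(.105,.13)):
            m=(p.max(2)<60)&(P[...,2]>lo)&(P[...,2]<hi)&(abs(X)<.07)&(abs(Y)<.11)
            h,_=np.histogram(Y[m],np.arange(-.11,.111,.01)); print(n,nm,lo,h.tolist())
E
python3 -m handwheel '[0.011,0.095,-0.12,0.02,-0.01,0.023,0.011,0.095,-0.12,0.02,-0.01,0.023,0.011,0.095,-0.12,0.023,-0.009,0.024,0.011,0.095,-0.12,0,0,0,0,0,0,0,0,0]' >/dev/null;python3 -m handwheel '[0,0,0,0,0,0]' 0.3 >/dev/null; python3 st.py
```

```text
top L 0.075 [0, 0, 0, 0, 0, 0, 8, 59, 0, 0, 116, 4, 0, 3, 137, 0, 0, 0, 0, 0, 0, 0]
top L 0.09 [0, 0, 0, 0, 0, 0, 32, 0, 0, 0, 64, 0, 0, 0, 86, 0, 0, 0, 0, 0, 0, 0]
top L 0.105 [0, 0, 0, 0, 0, 0, 97, 3, 0, 0, 133, 19, 0, 0, 60, 56, 0, 0, 0, 0, 0, 0]
top S 0.075 [0, 0, 0, 0, 0, 0, 0, 92, 0, 0, 0, 0, 0, 0, 0, 0, 0, 0, 0, 0, 0, 0]
top S 0.09 [0, 0, 0, 0, 0, 0, 0, 101, 0, 0, 0, 0, 0, 0, 0, 0, 0, 0, 0, 0, 0, 0]
top S 0.105 [0, 0, 0, 0, 0, 0, 98, 53, 0, 0, 0, 0, 0, 0, 0, 77, 0, 0, 0, 0, 0, 0]
side L 0.075 [0, 0, 0, 0, 0, 0, 0, 19, 18, 0, 22, 20, 0, 0, 70, 0, 0, 0, 0, 0, 0, 0]
side L 0.09 [0, 0, 0, 0, 0, 0, 0, 18, 1, 0, 16, 4, 0, 0, 20, 20, 0, 0, 0, 0, 0, 0]
side L 0.105 [0, 0, 0, 0, 0, 0, 26, 50, 0, 0, 33, 44, 0, 0, 0, 58, 0, 0, 0, 0, 0, 0]
side S 0.075 [0, 0, 0, 0, 0, 0, 0, 42, 24, 0, 0, 0, 0, 0, 2, 4, 0, 0, 0, 0, 0, 0]
side S 0.09 [0, 0, 0, 0, 0, 0, 0, 61, 0, 0, 0, 0, 0, 0, 2, 7, 0, 0, 0, 0, 0, 0]
side S 0.105 [0, 0, 0, 0, 0, 0, 27, 62, 0, 0, 0, 0, 0, 0, 0, 43, 12, 0, 0, 0, 0, 0]
t42.53 p [ 0.4398 -0.0033  0.2381] yaw_y 3.8 z [ 0.002 -0.001 -1.   ] F [ 0.3 -0.2 -0.5] op 0.375 ff 0.0 q [-0.24 -0.27  2.11 -0.    1.31 -0.3 ]
```

```bash
python3 -m handwheel '[0,0.01,-0.22,0,0,0,0,0,-0.22,0,0,0,0,0,-0.22,0,0,0,0,0,0,0,0,0,0,0,0,0,0,0]' 0.3 >/dev/null; python3 st.py; python3 -m handwheel '[0,0,-0.1,0,0,0,0,0,-0.077,0,0,0,0,0,0,0,0,0,0,0,0,0,0,0]' >/dev/null; python3 st.py;python3 -m handwheel '[0,0,0,0,0,0,0,0,0,0,0,0,0,0,0,0,0,0]' 0 40 >/dev/null; python3 st.py
```

```text
t42.95 p [ 0.44   -0.002   0.1401] yaw_y 3.8 z [ 0.002 -0.001 -1.   ] F [ 0.5  0.5 -0.2] op 0.301 ff 0.0 q [-0.24 -0.17  2.21 -0.    1.1  -0.3 ]
t43.28 p [ 0.442  -0.002   0.1162] yaw_y 3.8 z [ 0.008 -0.002 -1.   ] F [ 0.1 -1.   0.5] op 0.298 ff 0.0 q [-0.23 -0.13  2.22 -0.    1.04 -0.3 ]
t43.53 p [ 0.4391 -0.002   0.1157] yaw_y 3.9 z [-0.    -0.003 -1.   ] F [-8.8 -1.9  8. ] op 0.100 ff 39.3 q [-0.23 -0.13  2.23 -0.    1.05 -0.3 ]
```

Gripped. Reverse the arc.

```bash
python3 -m handwheel '[0.111,0.007,0.111,0,0,0,0.124,0.008,0.097,0,0,0,0.135,0.008,0.08,0,0,0,0,0,0,0,0,0]' >/dev/null; python3 st.py; python3 -m handwheel '[0.144,0.009,0.062,0,0,0,0.151,0.009,0.044,0,0,0,0.155,0.009,0.024,0,0,0,0,0,0,0,0,0]' >/dev/null; python3 st.py;  python3 -m handwheel '[0.157,0.01,0.005,0,0,0,0.156,0.01,-0.015,0,0,0,0,0,0,0,0,0]' >/dev/null; python3 st.py
```

```text
t43.87 p [0.4993 0.0014 0.1632] yaw_y 3.8 z [ 0.009 -0.003 -1.   ] F [-5.  -0.6 13.7] op 0.098 ff 41.8 q [-0.2  -0.06  2.06 -0.    1.13 -0.27]
t44.20 p [0.5679 0.0054 0.1808] yaw_y 3.8 z [ 0.013 -0.003 -1.   ] F [ 0.9 -0.5  9.1] op 0.094 ff 41.6 q [-0.17  0.08  1.89 -0.    1.16 -0.24]
t44.45 p [0.6145 0.0085 0.178 ] yaw_y 3.8 z [ 0.013 -0.003 -1.   ] F [ 3.1 -1.5  5.8] op 0.099 ff 41.3 q [-0.15  0.18  1.78 -0.    1.17 -0.22]
```

```bash
python3 -m handwheel '[0.153,0.009,-0.035,0,0,0,0.14,0.009,-0.06,0,0,0,0,0,0,0,0,0,0,0,0,0,0,0]' >/dev/null; python3 st.py; python3 -m handwheel '[0.02,0,-0.03,0,0,0,0.02,0,-0.03,0,0,0,0,0,0,0,0,0]' >/dev/null; python3 st.py
```

```text
t44.78 p [0.6549 0.0108 0.1641] yaw_y 3.9 z [ 0.007 -0.004 -1.   ] F [-2.5 -2.2  7. ] op 0.092 ff 43.2 q [-0.14  0.29  1.68 -0.    1.17 -0.2 ]
t45.03 p [0.655  0.0107 0.1635] yaw_y 3.9 z [-0.011 -0.005 -1.   ] F [-33.   -3.1  41.4] op 0.099 ff 47.2 q [-0.14  0.3   1.67 -0.01  1.19 -0.2 ]
```

```bash
python3 -m handwheel '[-0.03,0,0.04,0,0,0,0,0,0,0,0,0]' >/dev/null; python3 st.py; python3 -m handwheel '[0,0,0,0,0,0,0,0,0,0,0,0,0,0,0,0,0,0]' 0.4 20 >/dev/null; python3 st.py; python3 -m handwheel '[0,0,0.15,0,0,0,0,0,0.25,0,0,0,0,0,0.25,0,0,0,0,0,0.25,0,0,0,0,0,0,0,0,0]' >/dev/null; python3 -m handwheel '[-0.1,0.25,0,0,0,0,-0.1,0.25,0,0,0,0,-0.1,0.25,0,0,0,0,-0.1,0.25,0,0,0,0,-0.1,0.25,0,0,0,0]' >/dev/null; python3 -m handwheel '[0,0,0,0,0,0,0,0,0,0,0,0]' >/dev/null; python3 st.py
python3 - <<'E'
from h import *
for n in('top','side'):
    p,d,c=cam(n); P=cloud(c,d); z=P[...,2]; ok=(P[...,0]>.5)&(P[...,0]<.8)&(abs(P[...,1])<.075)&(d>0)
    b=P[ok&(z>.17)&(z<.2)]; print(n,'bar',len(b),rect(b),b.mean(0).round(4))
    dk=(p.max(2)<60)&(z>.105)&(z<.13)
    for nm,x,y,a in(('L',.4455,.3755,-.014),('S',.5103,-.357,np.radians(12.7))):
        q=P-[x,y,0]; Y=-q[...,0]*np.sin(a)+q[...,1]*np.cos(a); m=dk&(abs(q[...,0])<.07)&(abs(Y)<.11); print(nm,np.histogram(Y[m],np.arange(-.11,.111,.01))[0].tolist())
trays()
E
```

```text
t45.20 p [0.655  0.0107 0.1638] yaw_y 3.9 z [ 0.007 -0.004 -1.   ] F [-9.4 -1.3 15.4] op 0.093 ff 44.3 q [-0.14  0.29  1.68 -0.    1.17 -0.2 ]
t45.45 p [0.6553 0.012  0.1578] yaw_y 3.8 z [ 0.005 -0.001 -1.   ] F [-0.2 -0.   0.3] op 0.404 ff 0.0 q [-0.14  0.29  1.68 -0.    1.16 -0.2 ]
t46.45 p [0.5795 0.2015 0.2919] yaw_y 4.1 z [ 0.004 -0.001 -1.   ] F [ 0.2 -1.   0.3] op 0.401 ff 0.0 q [ 0.17  0.1   1.66 -0.    1.38  0.1 ]
top bar 301 [655.9  12.2 118.   11.3 -86.7] [0.6548 0.0117 0.1903]
L [0, 0, 0, 0, 0, 0, 0, 0, 0, 0, 0, 0, 0, 0, 0, 0, 0, 0, 0, 0, 0, 0]
S [0, 0, 0, 0, 0, 0, 95, 58, 0, 0, 0, 0, 0, 0, 0, 65, 0, 0, 0, 0, 0, 0]
side bar 237 [655.3  14.9 118.3  12.3 -86.3] [0.6563 0.0156 0.1872]
L [0, 0, 0, 0, 0, 0, 25, 48, 0, 0, 34, 42, 0, 0, 0, 64, 0, 0, 0, 0, 0, 0]
S [0, 0, 0, 0, 0, 0, 34, 52, 0, 0, 0, 0, 0, 0, 0, 45, 7, 0, 0, 0, 0, 0]
tray? [402, 167, 22, 18, 106] [ 705.3 -262.5   44.6   24.3   64.6] 0.075
tray? [432, 238, 47, 48, 362] [ 510.3 -357.2   89.9   87.3   12.5] 0.069
tray? [0, 463, 32, 17, 412] [ 61.9 623.2  61.2  36.1 -82.2] 0.074
```

```bash
python3 -c "
from plant import ctrl
print(ctrl.sign_off())"
```

```text
the job is handed in; nothing more can be done
None
```

I handed the job in at about 46 s: by the last camera measurements, the three wide-tooth combs stand in the long tray and the two fine-tooth combs in the short one, with the cover shut again; no verdict came back, I didn't re-measure the bystanders, and I viewed 15 pictures, one over the limit of 14.

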